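# Charge and close the burnishing drum

### The arm

A 6-joint arm with a two-finger parallel gripper is mounted at the origin on the work surface. World frame = base frame: x ahead of the robot, y to its left, z up, the work surface at z = 0. Lengths are in m, angles in degrees, forces in N, time in s.
With the tool pointing down it reaches from about 0.275 to 0.725 m from the base axis. Payload 15.9 kg.
Tool frame: the origin (TCP) lies between the finger pads; the fingertips stand 25 mm ahead of it and the grasp point (between the pads) lies 6 mm ahead of it; z points along the fingers, y is the line along which they close (so a half turn about z gives the same grasp; the last joint's range is limited). The gripper opens to 85 mm and grips with 20 to 120 N. Pads are 22 mm wide; open, the fingers measure 114 mm over their backs; the gripper's body (76 mm by 85 mm) begins 54 mm behind the grasp point. The pads swing forward as they close: fully open they stand 13 mm farther back than shut.
Start: joints at [-70.588, 12.198, -1.971, 75.831, 0, 90], TCP at [0.166, -0.472, 0.227] pointing down, gripper open.
Joint ranges: [-170.91, 170.91], [-42.67, 98.43], [-65.05, 77.54], [-120.47, 116.71], [-90, 82.35], [-180, 180]. Speed limits (degrees/s): [108.29, 108.29, 136.94, 147.25, 180, 180].

### API

Orientations are given as a 3x3 rotation matrix whose columns are the frame's x, y, z axes.
In Python, from plant import env gives the robot as it stands.
- The arm moves only by the tool jog_arm, never from a script. Its argument "commands" is a list of rows, each an object of numbers: "tx", "ty", "tz": the shift along the tool's x, y, z in m; "roll": the turn about the tool's z in degrees; "hand": the opening, from 0 (shut) to 1 (fully open). A call has 1 to 12 rows; each row is the pose to reach, as a shift and turn from the pose commanded when the call began, along the tool's axes at that moment; what a row does not reach only later rows make up. A row lasts 1/12 s, in which the tool goes at most 41.7 mm and 7.16 degrees, less where a joint would pass 70% of its speed; a pose out of reach is approached as far as the arm can. A call with a gripper value outside its range is refused whole. The fingers move at their own pace and stop on an object; "squeeze" is the grip in N (left out, the last holds). Time passes only in rows, so rows that repeat a pose let the fingers close. It gives the time, the measured TCP pose, the force, the opening and the grip force at its end, in the units of the state.
- env.sense(): the state, without advancing time (a new reading comes with each control period).
- env.get_image(name): name is "scene" or "top"; returns the picture (420x560x3 uint8, red, green, blue); there is no depth.
- env.calibration(name): a dict with "vfov" (degrees; the focal length in pixels is half the picture's height over the tangent of half this angle, whatever the lens; pixels are square), "cx", "cy" (the principal point, pixels), "R" (3x3) and "t" (3): a world point X has camera coordinates R X + t. Camera axes: x right, y down, z forward; pixel columns grow to the right and rows downward; lengths in m; the calibration is good to about 2 mm. A picture is of the moment at which its call begins. calibration takes no time and is no camera call.
- env.sign_off(): hands the job in; it is judged then, once.
The state is a dict: "clock": time; "joint_pos": joint angles; "joint_vel": joint speeds; "tau": joint torques, N m; "ee_pos": TCP position; "orientation": TCP orientation; "wrist_force": force on the tool from outside, world axes, zero at the start; "moment": the same for the moment, N m; "grip_width": finger opening in m; "gripper_force": force on a finger pad.
Only numpy, scipy, OpenCV 4.12 (cv2) and the standard library are available. Lean on these libraries where they do the work, as an engineer would, in place of code of your own. Each camera call takes 0.05 s, during which the arm holds its last target. There are 200 camera calls.

### The job

Charge the burnishing drum: put all the spray nozzles from the mat into the drum with the ceramic balls, then take the paddle from its slot block and, with the blade right down at the bottom, stir nozzles and balls round the drum in wide circles (2 to 3 cm from the middle), at least three times round, so that every ball has been shifted from where it lay. Stand the paddle back upright in its slot, and close the drum with the inner lid flat on the ledge in its neck and the cover squarely on top of it. All the balls and nozzles stay in the drum; leave the bottle and the spanner alone.

Things in the scene. Friction and masses are not known exactly. Their poses are not given: they have to be found in the camera images.
- drum: Round black drum with steel bands, bolted to the bench by a blue foot ring, open on top; 180 mm wide, 112 mm high. Chamber 152 mm wide, its floor 10 mm above the bench; at 84 mm a flat ledge 6 mm wide all round; above it the neck, 164 mm wide, to the rim at 112 mm (last 6 mm flared). Origin on its axis at bench level, z up; its yaw has no meaning.
- drum_floor (a point): Centre of the drum's inner floor, 10 mm above the bench; axes as the drum's (z up).
- paddle: Stirring paddle, 158 mm long, 0.11 kg. Origin at the centre of the blade's bottom edge, z along it to the handle. White blade 22 mm wide (x), 8 mm thick (y), up to 50 mm; nylon shaft 14 x 10 mm up to 92 mm; wooden handle 20 x 20 mm (faces along x and y) from 92 to 158 mm. Starts upright in the slot block, blade down, perhaps leaning a few degrees.
- slot_block: Metal stand, 76 x 62 mm, 61 mm high, fixed to the bench, with an upright slot for the paddle's blade: 28 mm along its own x, 13 mm along its own y, floor at 10 mm, straight walls to 54 mm, flared mouth up to 61 mm. Origin under its centre at bench level, z up. The blade's width goes along the block's x (either way round).
- slot_floor (a point): Centre of the floor of the slot, where the paddle's bottom edge rests; 10 mm above the bench.
- inner_lid: Black rubber inner lid: disc of 160 mm diameter, 6 mm thick, with a round knob on top, 26 mm diameter, from 6 to 32 mm height; 0.25 kg. Origin at the centre of its underside, z up. Starts knob up on the bench; it belongs in the drum's neck, underside on the ledge.
- cover: Steel cover like an upturned dish: 160 mm diameter, skirt 30 mm deep and 8 mm thick, hollow inside, plate on top at 36 mm, round black knob of 26 mm diameter from 36 to 62 mm; 0.4 kg. Origin at the centre of the skirt's lower edge, z up. Starts knob up on the bench. On the drum its skirt enters the neck and rests on the inner lid's disc, 90 mm above the bench.
- mat: Thin dark rubber mat, 170 x 210 x 4 mm, fixed to the bench, on which the nozzles wait. Origin under its centre.
- bottle: White bottle standing on the bench, 60 mm diameter, 170 mm high; not part of the job. Origin at the centre of its foot.
- spanner: Steel spanner, 180 mm long, lying on the bench; not part of the job. Origin under its middle.
- nozzle1: Stainless spray nozzle, one of up to four alike (some may be absent): polished hexagonal body 20 mm across flats, 18 mm high, with a brass tip of 15 mm diameter above it, 26 mm high in all, 45 g. Origin at the centre of the hexagon's underside, z along it towards the tip; two of the six flats look along +x and -x of its own frame. Starts upright, tip up, on the mat.
- nozzle2: Stainless spray nozzle, as nozzle1 (may be absent).
- nozzle3: Stainless spray nozzle, as nozzle1 (may be absent).
- nozzle4: Stainless spray nozzle, as nozzle1 (may be absent).
- ball1_center (a point): Centre of a white ceramic ball, one of seven alike lying loose together on the middle of the drum's floor, smooth, 22 mm diameter, 14 g.
- ball2_center (a point): Centre of a white ceramic ball, as ball1.
- ball3_center (a point): Centre of a white ceramic ball, as ball1.
- ball4_center (a point): Centre of a white ceramic ball, as ball1.
- ball5_center (a point): Centre of a white ceramic ball, as ball1.
- ball6_center (a point): Centre of a white ceramic ball, as ball1.
- ball7_center (a point): Centre of a white ceramic ball, as ball1.
Things that resemble listed ones, but are neither listed nor needed, are in the scene too. Leave any turquoise look-alike of the cover alone. Several things look just like the slot_block: the one meant starts farthest from the robot's base.

How it is judged:
By the outcome, as a careful person would: the job done as asked, in the order asked, and still so for the second after the job is handed in, with the robot touching nothing.
Of nozzle1, nozzle2, nozzle3, nozzle4 only 2 to 4 are there at a start; the rules pass over those that are not, and their reading is None.
At some moment in a run one of nozzle1, nozzle2, nozzle3, nozzle4, inner_lid, cover may be knocked a few centimetres aside while the robot is not near it.
It also fails if it takes over 210 s, if anything falls off the work surface, if the arm or the gripper's body presses on something with over 40 N, if the wrist force passes 120 N, or if a joint passes its speed limit or range.

## Working session

There is one attempt and no reset: what is moved stays moved. The work goes in short steps, Python scripts to look and compute and a tool call to move; the robot and the scene stay as the last step left them, time stands still between calls to the robot, and variables do not carry over. Pictures are saved under pics/ and viewed, at most 14 in all, crops included, and the job is handed in when it is done.

Besides the shell and the picture viewer there is one more tool, called as a command line: name --argument value ..., lists and objects as JSON in quotes. jog_arm: Moves the arm, as the interface text tells. Its arguments: {"type":"object","properties":{"commands":{"type":"array","items":{"type":"object","properties":{"tx":{"type":"number"},"ty":{"type":"number"},"tz":{"type":"number"},"roll":{"type":"number"},"hand":{"type":"number"}}}},"squeeze":{"type":"number"}},"required":["commands"]}

```bash
ls; mkdir -p pics; cat > h.py <<'E'
import numpy as np, cv2
from plant import env
def cam(n):
    c=env.calibration(n); f=210/np.tan(np.radians(c["vfov"])/2)
    return f,c["cx"],c["cy"],np.array(c["R"]),np.array(c["t"]),c
def ray(n,u,v,z):
    f,cx,cy,R,t,_=cam(n); o=-R.T@t; d=R.T@np.array([(u-cx)/f,(v-cy)/f,1.])
    return o+d*(z-o[2])/d[2]
def proj(n,X):
    f,cx,cy,R,t,_=cam(n); p=R@np.array(X)+t; return np.array([cx+f*p[0]/p[2],cy+f*p[1]/p[2]])
def snap(n,name):
    im=cv2.cvtColor(env.get_image(n),cv2.COLOR_RGB2BGR); cv2.imwrite(f"pics/{name}.png",im); return im
E
python3 - <<'E'
from h import *
for n in("scene","top"):
    snap(n,n+"0"); c=cam(n); print(n,c[5],-c[3].T@c[4])
print(env.sense())
E
```

```text
pics
scene {'vfov': 53.649849960118466, 'cx': 277.3017307175675, 'cy': 205.47782942570268, 'R': array([[ 0.45610092,  0.88987937,  0.00930952],
       [ 0.75735914, -0.38264303, -0.52914217],
       [-0.46731048,  0.24839288, -0.84848211]]), 't': array([-0.24550868, -0.3149752 ,  1.29089715])} [ 0.95377585 -0.22269963  0.93092205]
top {'vfov': 51.01620715286016, 'cx': 274.2792377376677, 'cy': 209.450288614538, 'R': array([[-4.54293623e-02, -9.98967129e-01, -9.20575842e-04],
       [-9.73980435e-01,  4.44978416e-02, -2.22220732e-01],
       [ 2.22032171e-01, -9.19872331e-03, -9.74995948e-01]]), 't': array([0.03617967, 0.48097072, 1.33997174])} [0.17258286 0.02706617 1.41338199]
{'clock': 0.1, 'joint_pos': array([-7.05885984e+01,  1.22199400e+01, -2.00198209e+00,  7.58311280e+01,
        4.40952305e-04,  8.99994657e+01]), 'joint_vel': array([ 0.12036048, -0.1115668 ,  0.02887613, -0.02417366,  0.01021404,
        0.02442619]), 'tau': array([ 1.10179203e-04, -6.87250185e+01,  4.87805021e+01,  1.22689951e-02,
        1.54118247e-04,  1.29192938e-05]), 'ee_pos': array([ 0.16608103, -0.47130587,  0.22700192]), 'orientation': array([[ 9.43153444e-01,  3.32357474e-01, -3.00462809e-04],
       [ 3.32357610e-01, -9.43153038e-01,  8.75825379e-04],
       [ 7.70469985e-06, -9.25898824e-04, -9.99999571e-01]]), 'wrist_force': array([ 0.15071993,  0.59477625, -0.26686618]), 'moment': array([ 0.04568369, -0.02505167,  0.00327939]), 'gripper_force': 0.0, 'grip_width': 0.08553349196995451}
```

View pics/scene0.png

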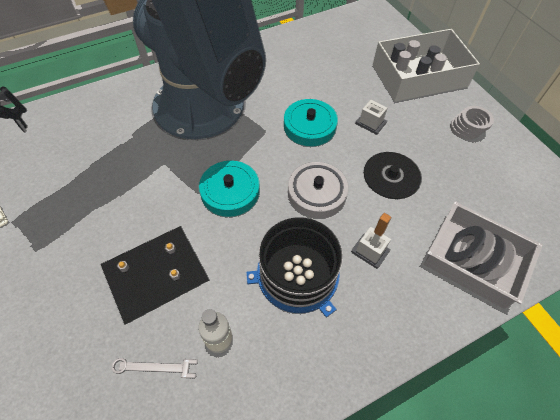

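View pics/top0.png

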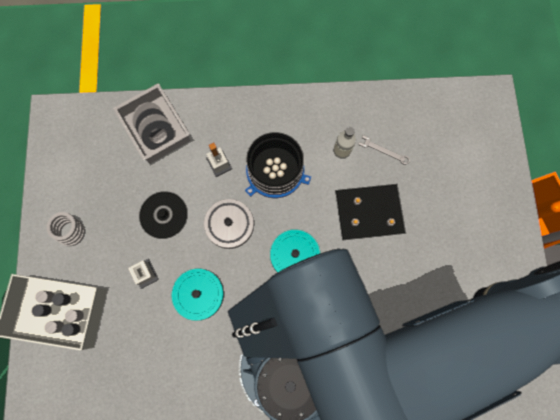

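Scene view: nozzles on mat at (123,266), (170,248), (174,274); the grey cylinders in the far bin at (418,55) are look-alikes. The paddle's block is at (373,246), the farther of the two; the empty one at (372,115) is nearer the base. The steel cover is at (318,188), with turquoise ones at (311,121) and (229,187) to leave alone. The inner lid is at (393,174) and the drum at (300,262).

```bash
cat > m.py <<'E'
from h import *
def blobs(mask,amin=6):
    n,l,s,c=cv2.connectedComponentsWithStats(mask.astype(np.uint8)*255)
    return [(c[i],s[i,4],l==i) for i in range(1,n) if s[i,4]>=amin]
def nozzles(n,im):
    h=cv2.cvtColor(im,cv2.COLOR_BGR2HSV)
    m=(h[...,0]>8)&(h[...,0]<28)&(h[...,1]>90)&(h[...,2]>90)
    return [(c.round(1),a,ray(n,*c,.028).round(4)) for c,a,_ in blobs(m,5)]
E
python3 - <<'E'
from m import *
for n in("scene","top"):
    im=cv2.imread(f"pics/{n}0.png")
    for r in nozzles(n,im): print(n,*r)
a=cv2.imread("pics/scene0.png")[210:320,90:420]
b=cv2.imread("pics/top0.png")[125:245,200:415]
A=cv2.resize(a,(800,267),interpolation=3); B=cv2.resize(b,(590,329),interpolation=3)
o=np.zeros((596,800,3),np.uint8);o[:267]=A;o[267:596,:590]=B;cv2.imwrite("pics/crop1.png",o)
E
```

```text
scene [119.9   5.3] 346 [-0.5665 -0.0782  0.028 ]
scene [286.1  20.4] 52 [-0.2187  0.4228  0.028 ]
scene [382.2 223.5] 194 [0.6222 0.2517 0.028 ]
scene [169.  245.6] 28 [ 0.4402 -0.2435  0.028 ]
scene [121.4 264.1] 31 [ 0.4358 -0.3589  0.028 ]
scene [173.5 272.5] 30 [ 0.511  -0.2572  0.028 ]
scene [544.4 325.5] 875 [0.9946 0.4214 0.028 ]
top [89.7 48.6] 1529 [1.0984 0.6371 0.028 ]
top [212.  146.2] 43 [0.714  0.2118 0.028 ]
top [547.5 201.9] 1401 [ 0.4727 -0.8713  0.028 ]
top [357.8 199.8] 19 [ 0.5076 -0.2583  0.028 ]
top [391.2 221.2] 17 [ 0.4322 -0.3591  0.028 ]
top [355.1 221.4] 17 [ 0.4369 -0.2433  0.028 ]
top [551.  243.7] 79 [ 0.3367 -0.8574  0.028 ]
```

View pics/crop1.png

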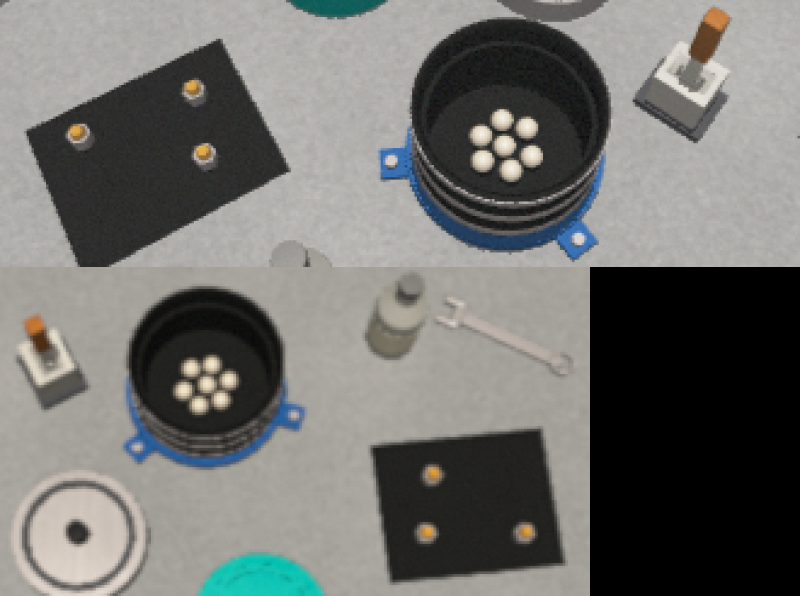

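The crops show three nozzles upright on the mat, seven balls round the drum's middle, and the paddle upright in the white-topped block. That confirms the choices.

```bash
cat >> m.py <<'E'
from scipy.optimize import least_squares
def circ(P,r,c0=None):
    f=lambda p:np.hypot(P[:,0]-p[0],P[:,1]-p[1])-(p[2] if r is None else r)
    x0=list(P[:,:2].mean(0))+([.08] if r is None else [])
    s=least_squares(f,x0,loss="soft_l1",f_scale=.0015); return s.x.round(4),np.sqrt(np.mean(f(s.x)**2)).round(4)
def dark(n,im,box,thr=75):
    x0,y0,x1,y1=box; g=im.max(2); m=np.zeros(g.shape,np.uint8); m[y0:y1,x0:x1]=(g[y0:y1,x0:x1]<thr)
    c=max(cv2.findContours(m,cv2.RETR_EXTERNAL,cv2.CHAIN_APPROX_NONE)[0],key=cv2.contourArea)[:,0]
    return c
def drum(n,im,box):
    c=dark(n,im,box); P=np.array([ray(n,u,v,.112) for u,v in c if v<(box[1]+box[3])/2-8])
    return circ(P,.09),circ(P,None),len(P)
E
python3 - <<'E'
from m import *
S=cv2.imread("pics/scene0.png");T=cv2.imread("pics/top0.png")
print("drum",drum("scene",S,(252,214,348,300)),drum("top",T,(240,128,310,190)))
for n,im,b in(("scene",S,(355,145,428,203)),("top",T,(132,185,192,242))):
    c=dark(n,im,b,90); P=np.array([ray(n,u,v,.004) for u,v in c]); print("lid",circ(P,.08),circ(P,None))
    # orange handle
    h=cv2.cvtColor(im,cv2.COLOR_BGR2HSV); m=(h[...,0]>3)&(h[...,0]<28)&(h[...,1]>90)&(h[...,2]>60)
    for c,a,l in blobs(m,30):
        y,x=np.nonzero(l); q=ray(n,*c,.13)
        if .5<q[0]<.75 and .1<q[1]<.35: print(n,"handle mid",q,"px",c,a,x.min(),x.max(),y.min(),y.max())
for n,im,b in(("scene",S,(310,173,328,192)),("top",T,(220,213,236,230))):
    c=dark(n,im,b,90); u=c.mean(0); print("cover knob",u,ray(n,*u,.055),len(c))
o=[]
a=cv2.resize(S[200:275,345:400],(385,525),interpolation=3);b=cv2.resize(T[130:185,195:240],(410,525),interpolation=3)
cv2.imwrite("pics/crop2.png",np.hstack([a,b]))
E
```

```text
drum ((array([0.635, 0.005]), np.float64(0.0011)), (array([0.6325, 0.0063, 0.0877]), np.float64(0.0007)), 98) ((array([0.6265, 0.0068]), np.float64(0.0014)), (array([0.6313, 0.0066, 0.0859]), np.float64(0.0009)), 60)
lid (array([0.4955, 0.3782]), np.float64(0.0018)) (array([0.4956, 0.3782, 0.0786]), np.float64(0.0011))
scene handle mid [0.65999676 0.19729664 0.13      ] px [382.0245098  223.77941176] 204 375 390 213 235
lid (array([0.4941, 0.379 ]), np.float64(0.0034)) (array([0.4938, 0.3789, 0.0767]), np.float64(0.0009))
top handle mid [0.66588631 0.19505787 0.13      ] px [213.06849315 148.64383562] 73 209 217 143 155
cover knob [318.3125  182.03125] [0.45562848 0.16066408 0.055     ] 32
cover knob [227.78947368 221.36842105] [0.450176   0.16212434 0.055     ] 19
```

View pics/crop2.png

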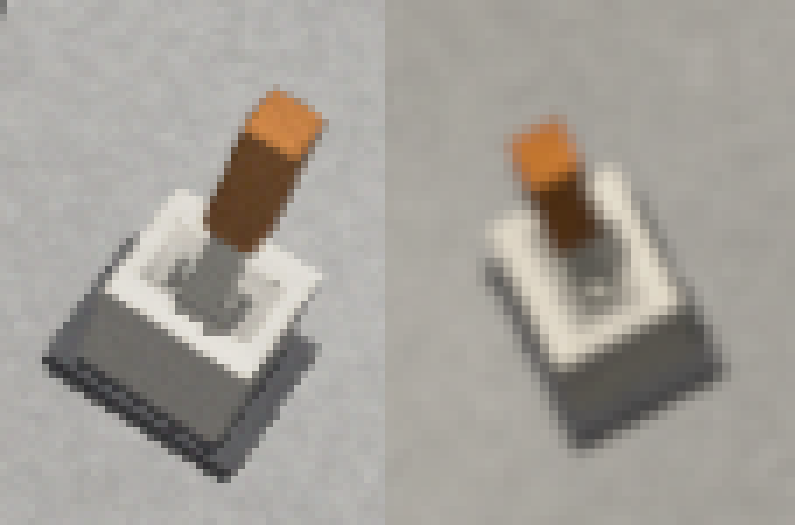

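```bash
python3 - <<'E'
from h import *
s=lambda u,v:(u/7+345,v/7+200)
t=lambda u,v:((u-385)/9.11+195,v/9.545+130)
for n,f,H,B in(("scene",s,[(274,88),(327,122),(299,160),(246,127)],[(105,290),(180,188),(322,275),(250,378)]),("top",t,[(510,135),(563,115),(583,170),(528,190)],[(487,222),(620,165),(688,305),(555,370)])):
    for C,z in((H,.168),(B,.061)):
        P=np.array([ray(n,*f(*c),z)[:2] for c in C]); e=np.roll(P,-1,0)-P
        print(n,z,P.mean(0).round(4),[(round(np.hypot(*v)*1e3),round(np.degrees(np.arctan2(v[1],v[0])))) for v in e])
for n,f,c in(("scene",s,(212,300)),("top",t,(595,272))): print("slot",ray(n,*f(*c),.061).round(4))
E
```

```text
scene 0.168 [0.6654 0.1933] [(19, 23), (17, -65), (19, -155), (17, 116)]
scene 0.061 [0.6647 0.1943] [(49, 116), (55, 26), (48, -65), (55, -153)]
top 0.168 [0.6598 0.1911] [(19, -71), (20, -161), (19, 108), (19, 17)]
top 0.061 [0.6604 0.1911] [(51, -69), (56, -156), (52, 114), (59, 24)]
slot [0.6701 0.1898 0.061 ]
slot [0.6579 0.1885 0.061 ]
```

jog_arm --commands '[{"tx": 0.04,"ty": -0.015,"roll": 7,"hand": 0.55},{"tx": 0.08,"ty": -0.03,"roll": 14,"hand": 0.55},{"tx": 0.12,"ty": -0.045,"roll": 19.4,"hand": 0.55},{"tx": 0.333,"ty": -0.124,"roll": 19.4,"hand": 0.55},{"tx": 0.333,"ty": -0.124,"roll": 19.4,"hand": 0.55},{"tx": 0.333,"ty": -0.124,"roll": 19.4,"hand": 0.55},{"tx": 0.333,"ty": -0.124,"roll": 19.4,"hand": 0.55},{"tx": 0.333,"ty": -0.124,"tz": 0.04,"roll": 19.4,"hand": 0.55},{"tx": 0.333,"ty": -0.124,"tz": 0.08,"roll": 19.4,"hand": 0.55},{"tx": 0.333,"ty": -0.124,"tz": 0.117,"roll": 19.4,"hand": 0.55},{"tx": 0.333,"ty": -0.124,"tz": 0.117,"roll": 19.4,"hand": 0.55},{"tx": 0.333,"ty": -0.124,"tz": 0.117,"roll": 19.4,"hand": 0.55}]' --squeeze 40

```text
schema error: expected keys tx, ty, tz, roll, hand
```

jog_arm --commands '[{"tx": 0.04,"ty": -0.015,"tz": 0,"roll": 7,"hand": 0.55},{"tx": 0.08,"ty": -0.03,"tz": 0,"roll": 14,"hand": 0.55},{"tx": 0.12,"ty": -0.045,"tz": 0,"roll": 19.4,"hand": 0.55},{"tx": 0.333,"ty": -0.124,"tz": 0,"roll": 19.4,"hand": 0.55},{"tx": 0.333,"ty": -0.124,"tz": 0,"roll": 19.4,"hand": 0.55},{"tx": 0.333,"ty": -0.124,"tz": 0,"roll": 19.4,"hand": 0.55},{"tx": 0.333,"ty": -0.124,"tz": 0,"roll": 19.4,"hand": 0.55},{"tx": 0.333,"ty": -0.124,"tz": 0,"roll": 19.4,"hand": 0.55},{"tx": 0.333,"ty": -0.124,"tz": 0.04,"roll": 19.4,"hand": 0.55},{"tx": 0.333,"ty": -0.124,"tz": 0.08,"roll": 19.4,"hand": 0.55},{"tx": 0.333,"ty": -0.124,"tz": 0.117,"roll": 19.4,"hand": 0.55},{"tx": 0.333,"ty": -0.124,"tz": 0.117,"roll": 19.4,"hand": 0.55}]' --squeeze 40

```text
clock: 1.1
ee_pos: [0.4357, -0.2411, 0.1039]
orientation: [[1.0, 0.002, -0.009], [0.002, -1.0, 0.005], [-0.009, -0.005, -1.0]]
wrist_force: [-2.1, 0.9, -0.8]
grip_width: 0.0468
gripper_force: 0.0
```

jog_arm --commands '[{"tx": 0,"ty": 0,"tz": 0,"roll": 0,"hand": 0.55},{"tx": 0,"ty": 0,"tz": 0.04,"roll": 0,"hand": 0.55},{"tx": 0,"ty": 0,"tz": 0.065,"roll": 0,"hand": 0.55},{"tx": 0,"ty": 0,"tz": 0.078,"roll": 0,"hand": 0.55},{"tx": 0,"ty": 0,"tz": 0.078,"roll": 0,"hand": 0.55},{"tx": 0,"ty": 0,"tz": 0.078,"roll": 0,"hand": 0.55},{"tx": 0,"ty": 0,"tz": 0.078,"roll": 0,"hand": 0.1},{"tx": 0,"ty": 0,"tz": 0.078,"roll": 0,"hand": 0.1},{"tx": 0,"ty": 0,"tz": 0.078,"roll": 0,"hand": 0.1},{"tx": 0,"ty": 0,"tz": 0.078,"roll": 0,"hand": 0.1},{"tx": 0,"ty": 0,"tz": 0.078,"roll": 0,"hand": 0.1},{"tx": 0,"ty": 0,"tz": 0.078,"roll": 0,"hand": 0.1}]'

```text
clock: 2.1
ee_pos: [0.4391, -0.244, 0.0326]
orientation: [[1.0, 0.0, 0.0], [0.0, -1.0, -0.0], [0.0, 0.0, -1.0]]
wrist_force: [0.0, 0.5, -0.3]
grip_width: 0.0085
gripper_force: 0.0
```

```bash
python3 - <<'E'
from m import *
S=snap("scene","s1");T=snap("top","t1")
for n,im in(("scene",S),("top",T)):
    for r in nozzles(n,im): 
        if .38<r[2][0]<.56 and -.45<r[2][1]<-.1: print(n,*r)
cv2.imwrite("pics/crop3.png",np.hstack([cv2.resize(S[200:330,90:230],(420,390)),cv2.resize(T[170:250,320:410],(380,390))]))
print(env.sense()["grip_width"])
E
```

```text
scene [169.  245.9] 23 [ 0.4409 -0.2435  0.028 ]
scene [121.4 264.1] 31 [ 0.4358 -0.3589  0.028 ]
scene [173.5 272.5] 32 [ 0.511  -0.2572  0.028 ]
0.008818899591854178
```

View pics/crop3.png

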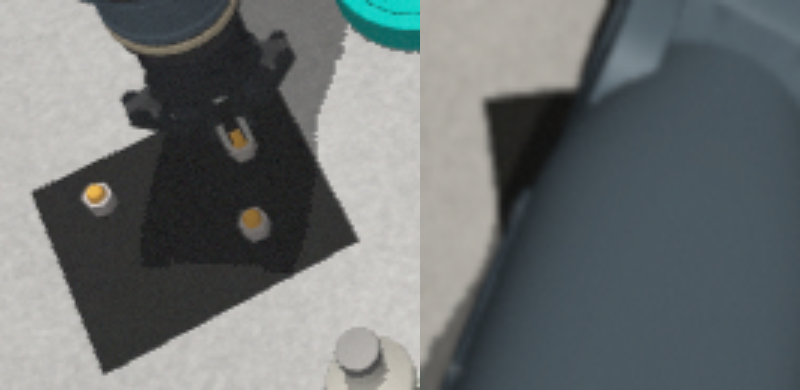

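```bash
python3 - <<'E'
from m import *
p=env.sense()["ee_pos"]
for dz in (0,-.006,-.025): q=proj("scene",p+[0,0,dz]); print(dz,q,(q-[90,200])*3)
S=cv2.imread("pics/s1.png"); cv2.imwrite("pics/crop4.png",cv2.resize(S[215:265,140:200],(720,600),interpolation=cv2.INTER_NEAREST))
E
```

```text
0 [168.2367887  244.47148762] [234.7103661  133.41446287]
-0.006 [168.76739235 245.58840242] [236.30217706 136.76520727]
-0.025 [170.41265457 249.05166113] [241.23796372 147.1549834 ]
```

View pics/crop4.png

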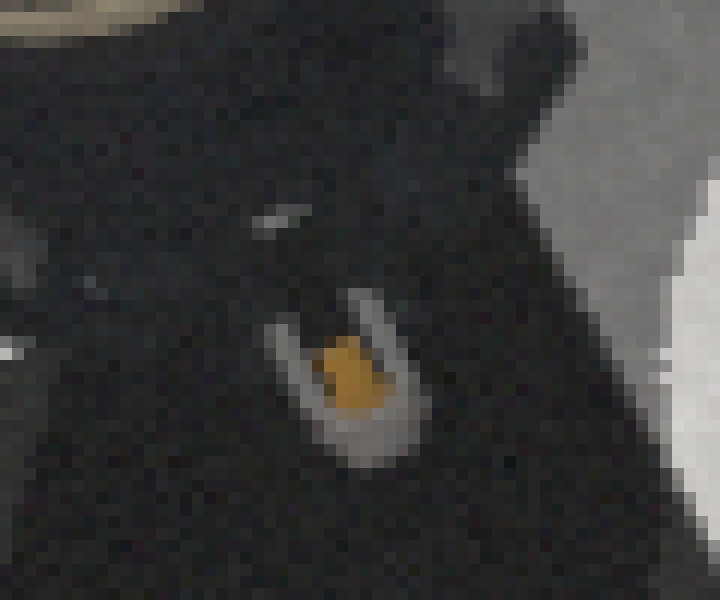

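jog_arm --commands '[{"tx": 0,"ty": 0,"tz": 0,"roll": 0,"hand": 0},{"tx": 0,"ty": 0,"tz": 0,"roll": 0,"hand": 0},{"tx": 0,"ty": 0,"tz": 0,"roll": 0,"hand": 0},{"tx": 0,"ty": 0,"tz": 0,"roll": 0,"hand": 0},{"tx": 0,"ty": 0,"tz": 0,"roll": 0,"hand": 0}]' --squeeze 60

```text
clock: 2.62
ee_pos: [0.439, -0.2439, 0.0324]
orientation: [[1.0, 0.0, -0.0], [0.0, -1.0, 0.0], [-0.0, -0.0, -1.0]]
wrist_force: [-0.7, 0.6, 0.2]
grip_width: 0.0001
gripper_force: 0.0
```

```bash
python3 - <<'E'
from m import *
S=snap("scene","s2")
c=cv2.resize(S[190:265,120:220],(800,600),interpolation=cv2.INTER_CUBIC).astype(float)
c=(255*(c/255)**.45).astype(np.uint8)
p=env.sense()["ee_pos"]
for d in ([0,0,0],[0,0,-.025],[0,0,.048]):
    q=(proj("scene",p+d)-[120,190])*8; cv2.drawMarker(c,tuple(q.astype(int).tolist()),(0,0,255),0,14)
cv2.imwrite("pics/crop5.png",c)
E
```

```text
(no output)
```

View pics/crop5.png

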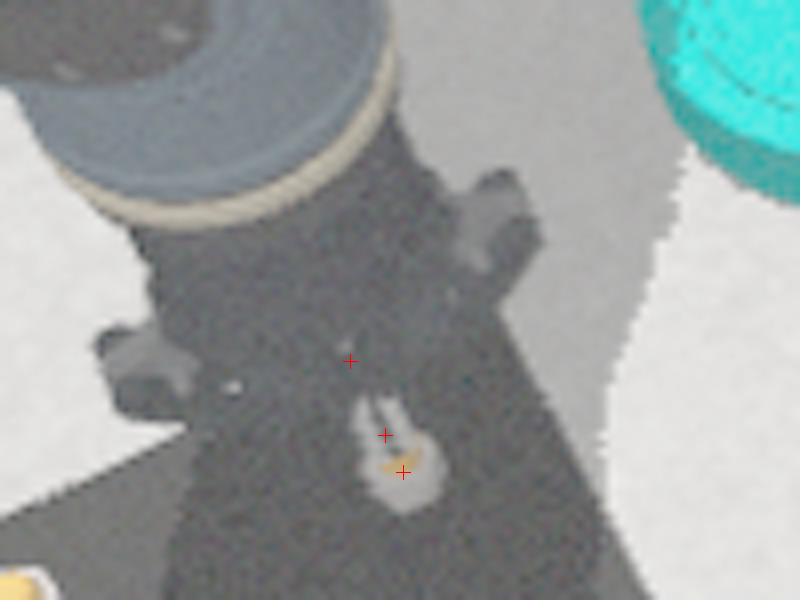

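jog_arm --commands '[{"tx": 0,"ty": 0,"tz": -0.04,"roll": 0,"hand": 0},{"tx": 0,"ty": 0,"tz": -0.08,"roll": 0,"hand": 0.5},{"tx": -0.04,"ty": 0,"tz": -0.12,"roll": 0,"hand": 0.5},{"tx": -0.08,"ty": 0,"tz": -0.12,"roll": 0,"hand": 0.5},{"tx": -0.1,"ty": 0,"tz": -0.12,"roll": 0,"hand": 0.5},{"tx": -0.1,"ty": 0,"tz": -0.12,"roll": 0,"hand": 0.5},{"tx": -0.1,"ty": 0,"tz": -0.12,"roll": 0,"hand": 0.5}]'

```text
clock: 3.25
ee_pos: [0.3383, -0.2442, 0.153]
orientation: [[1.0, -0.001, 0.001], [-0.001, -1.0, -0.001], [0.001, 0.001, -1.0]]
wrist_force: [0.4, -0.2, 1.0]
grip_width: 0.0427
gripper_force: 0.0
```

```bash
python3 - <<'E'
from m import *
S=snap("scene","s3");T=snap("top","t3")
for n,im in(("scene",S),("top",T)):
    for r in nozzles(n,im): 
        if .38<r[2][0]<.56 and -.45<r[2][1]<-.1: print(n,*r)
c=cv2.resize(S[225:285,110:190],(800,600),interpolation=cv2.INTER_CUBIC).astype(float)
cv2.imwrite("pics/crop6.png",(255*(c/255)**.6).astype(np.uint8))
print(env.sense()["ee_pos"])
E
```

```text
scene [168.7 245.7] 29 [ 0.44  -0.244  0.028]
scene [121.4 264.1] 31 [ 0.4358 -0.3589  0.028 ]
scene [173.5 272.5] 30 [ 0.511  -0.2572  0.028 ]
top [357.7 199.8] 18 [ 0.5077 -0.2579  0.028 ]
top [355.4 221.5] 17 [ 0.4365 -0.244   0.028 ]
[ 0.33954698 -0.24413511  0.15246828]
```

View pics/crop6.png

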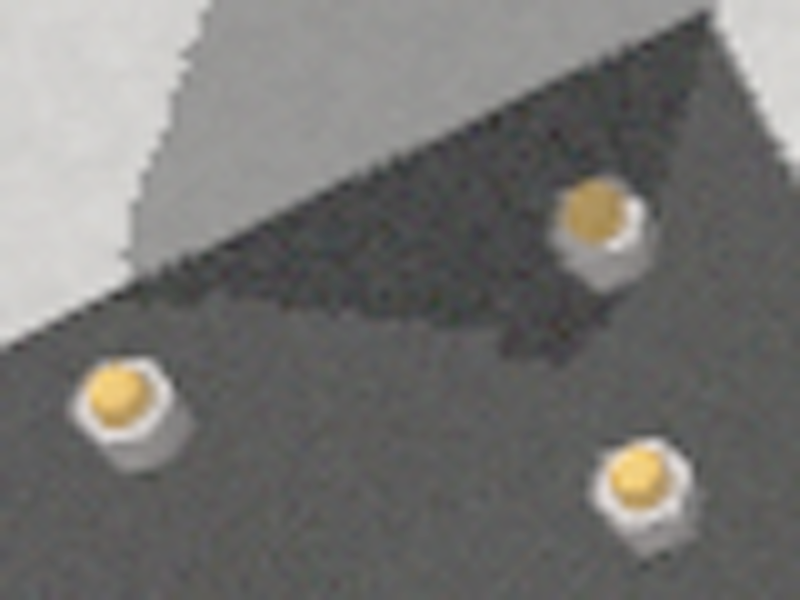

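The fingers closed to zero without moving the nozzle, still at (169,246). In the image the tips ended about level with its top, so the tips appear higher than assumed. I'll go lower in stages.

jog_arm --commands '[{"tx": 0.04,"ty": 0,"tz": 0,"roll": 0,"hand": 0.55},{"tx": 0.08,"ty": 0,"tz": 0.01,"roll": 0,"hand": 0.55},{"tx": 0.1,"ty": 0,"tz": 0.04,"roll": 0,"hand": 0.55},{"tx": 0.1,"ty": 0,"tz": 0.08,"roll": 0,"hand": 0.55},{"tx": 0.1,"ty": 0,"tz": 0.11,"roll": 0,"hand": 0.55},{"tx": 0.1,"ty": 0,"tz": 0.118,"roll": 0,"hand": 0.55},{"tx": 0.1,"ty": 0,"tz": 0.12,"roll": 0,"hand": 0.55},{"tx": 0.1,"ty": 0,"tz": 0.122,"roll": 0,"hand": 0.55},{"tx": 0.1,"ty": 0,"tz": 0.124,"roll": 0,"hand": 0.55},{"tx": 0.1,"ty": 0,"tz": 0.126,"roll": 0,"hand": 0.55},{"tx": 0.1,"ty": 0,"tz": 0.126,"roll": 0,"hand": 0.55}]'

```text
clock: 4.27
ee_pos: [0.4397, -0.2444, 0.0274]
orientation: [[1.0, 0.0, 0.002], [0.0, -1.0, -0.001], [0.002, 0.001, -1.0]]
wrist_force: [-1.2, 0.6, 0.6]
grip_width: 0.0471
gripper_force: 0.0
```

jog_arm --commands '[{"tx": 0,"ty": 0,"tz": 0.001,"roll": 0,"hand": 0.55},{"tx": 0,"ty": 0,"tz": 0.002,"roll": 0,"hand": 0.55},{"tx": 0,"ty": 0,"tz": 0.003,"roll": 0,"hand": 0.55},{"tx": 0,"ty": 0,"tz": 0.004,"roll": 0,"hand": 0.55},{"tx": 0,"ty": 0,"tz": 0.005,"roll": 0,"hand": 0.55},{"tx": 0,"ty": 0,"tz": 0.006,"roll": 0,"hand": 0.55},{"tx": 0,"ty": 0,"tz": 0.006,"roll": 0,"hand": 0.55}]'

```text
clock: 4.85
ee_pos: [0.4389, -0.2439, 0.0202]
orientation: [[1.0, 0.0, -0.0], [0.0, -1.0, 0.0], [-0.0, -0.0, -1.0]]
wrist_force: [0.7, 0.1, -0.2]
grip_width: 0.0468
gripper_force: 0.0
```

jog_arm --commands '[{"tx": 0,"ty": 0,"tz": 0.002,"roll": 0,"hand": 0.55},{"tx": 0,"ty": 0,"tz": 0.003,"roll": 0,"hand": 0.55},{"tx": 0,"ty": 0,"tz": 0.005,"roll": 0,"hand": 0.55},{"tx": 0,"ty": 0,"tz": 0.006,"roll": 0,"hand": 0.55},{"tx": 0,"ty": 0,"tz": 0.006,"roll": 0,"hand": 0.2},{"tx": 0,"ty": 0,"tz": 0.006,"roll": 0,"hand": 0.2},{"tx": 0,"ty": 0,"tz": 0.006,"roll": 0,"hand": 0.2},{"tx": 0,"ty": 0,"tz": 0.006,"roll": 0,"hand": 0.1},{"tx": 0,"ty": 0,"tz": 0.006,"roll": 0,"hand": 0.1},{"tx": 0,"ty": 0,"tz": 0.006,"roll": 0,"hand": 0.1}]'

```text
clock: 5.68
ee_pos: [0.4391, -0.244, 0.0147]
orientation: [[1.0, 0.0, 0.0], [0.0, -1.0, -0.0], [0.0, 0.0, -1.0]]
wrist_force: [-1.8, 0.6, 5.3]
grip_width: 0.0167
gripper_force: 58.5
```

jog_arm --commands '[{"tx": 0,"ty": 0,"tz": 0,"roll": 0,"hand": 0.55},{"tx": 0,"ty": 0,"tz": 0,"roll": 0,"hand": 0.55},{"tx": 0,"ty": 0,"tz": 0,"roll": 0,"hand": 0.55},{"tx": 0,"ty": 0,"tz": 0,"roll": 0,"hand": 0.55},{"tx": 0,"ty": 0,"tz": 0.003,"roll": 0,"hand": 0.55},{"tx": 0,"ty": 0,"tz": 0.006,"roll": 0,"hand": 0.55},{"tx": 0,"ty": 0,"tz": 0.006,"roll": 0,"hand": 0.1},{"tx": 0,"ty": 0,"tz": 0.006,"roll": 0,"hand": 0.1},{"tx": 0,"ty": 0,"tz": 0.006,"roll": 0,"hand": 0.1},{"tx": 0,"ty": 0,"tz": 0.006,"roll": 0,"hand": 0.1},{"tx": 0,"ty": 0,"tz": 0.006,"roll": 0,"hand": 0.1}]'

```text
clock: 6.6
ee_pos: [0.4391, -0.2439, 0.0085]
orientation: [[1.0, 0.0, 0.0], [0.0, -1.0, -0.0], [0.0, 0.0, -1.0]]
wrist_force: [-1.7, -0.7, 1.7]
grip_width: 0.0189
gripper_force: 58.7
```

jog_arm --commands '[{"tx": 0,"ty": 0,"tz": -0.02,"roll": 0,"hand": 0.1},{"tx": 0,"ty": 0,"tz": -0.06,"roll": 0,"hand": 0.1},{"tx": 0,"ty": 0,"tz": -0.1,"roll": 0,"hand": 0.1},{"tx": 0,"ty": 0,"tz": -0.14,"roll": 0,"hand": 0.1},{"tx": 0,"ty": -0.02,"tz": -0.18,"roll": 0,"hand": 0.1},{"tx": 0,"ty": -0.06,"tz": -0.2,"roll": 0,"hand": 0.1},{"tx": 0,"ty": -0.1,"tz": -0.2,"roll": 0,"hand": 0.1},{"tx": 0.02,"ty": -0.14,"tz": -0.2,"roll": 0,"hand": 0.1},{"tx": 0.05,"ty": -0.17,"tz": -0.2,"roll": 0,"hand": 0.1},{"tx": 0.08,"ty": -0.195,"tz": -0.2,"roll": 0,"hand": 0.1},{"tx": 0.115,"ty": -0.22,"tz": -0.2,"roll": 0,"hand": 0.1},{"tx": 0.15,"ty": -0.25,"tz": -0.2,"roll": 0,"hand": 0.1}]'

```text
clock: 7.6
ee_pos: [0.583, 0.0017, 0.2085]
orientation: [[1.0, 0.003, 0.001], [0.003, -1.0, -0.0], [0.001, 0.0, -1.0]]
wrist_force: [0.4, -1.4, 0.7]
grip_width: 0.0191
gripper_force: 58.8
```

jog_arm --commands '[{"tx": 0,"ty": 0,"tz": 0,"roll": 0,"hand": 0.1},{"tx": 0,"ty": 0,"tz": 0,"roll": 0,"hand": 0.1}]'

```text
clock: 7.77
ee_pos: [0.5826, 0.0015, 0.2072]
orientation: [[1.0, 0.003, -0.001], [0.003, -1.0, 0.0], [-0.001, -0.0, -1.0]]
wrist_force: [-0.8, -0.1, -0.8]
grip_width: 0.0191
gripper_force: 58.8
```

```bash
python3 - <<'E'
from m import *
S=snap("scene","s4");T=snap("top","t4")
for n,im in(("scene",S),("top",T)):
    for r in nozzles(n,im): 
        if r[2][0]>.3 and abs(r[2][1])<.4: print(n,*r)
s=env.sense();p=s["ee_pos"];print(p,s["grip_width"],s["gripper_force"])
q=proj("scene",p);print(q);x,y=q.astype(int)
c=S[y-38:y+37,x-50:x+50]
c=cv2.resize(c,(800,600),interpolation=cv2.INTER_CUBIC).astype(float); c=(255*(c/255)**.5).astype(np.uint8)
for dz in (.048,0,-.025):
    u=(proj("scene",p+[0,0,dz])-[x-50,y-38])*8; cv2.drawMarker(c,tuple(u.astype(int).tolist()),(0,0,255),0,14)
cv2.imwrite("pics/crop7.png",c)
E
```

```text
scene [289.9 209.1] 34 [0.4806 0.0652 0.028 ]
scene [382.1 223.8] 203 [0.6226 0.2509 0.028 ]
scene [121.4 264.1] 31 [ 0.4358 -0.3589  0.028 ]
scene [173.5 272.5] 30 [ 0.511  -0.2572  0.028 ]
top [212.  146.2] 44 [0.7137 0.2118 0.028 ]
top [357.8 199.8] 19 [ 0.5076 -0.2583  0.028 ]
top [391.2 221.2] 17 [ 0.4322 -0.3591  0.028 ]
[ 5.81352516e-01 -2.42952113e-04  2.08157767e-01] 0.01908903708420967 58.83292458951473
[287.8339348  213.00192574]
```

View pics/crop7.png

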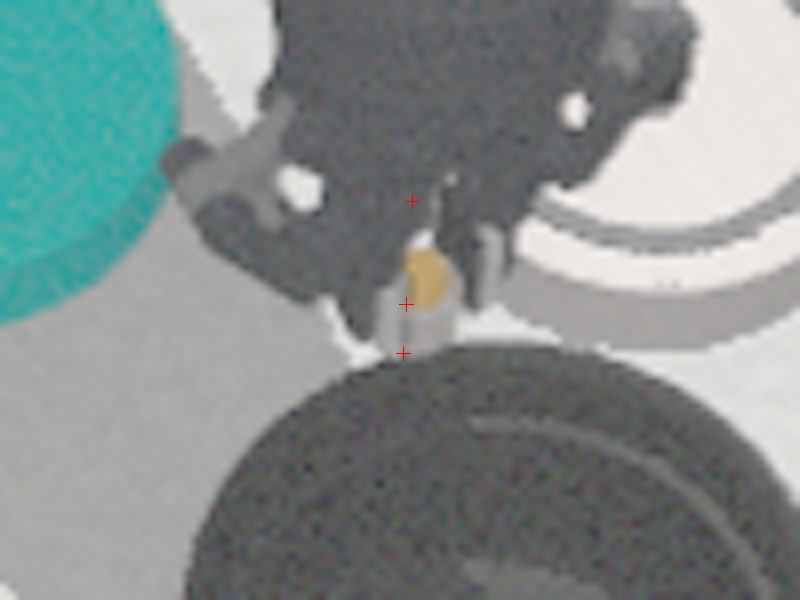

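The nozzle is held, with its brass tip at crop (430,278), about 5 mm right of the projected TCP. I'll check that the readings are settled.

jog_arm --commands '[{"tx": 0,"ty": 0,"tz": 0,"roll": 0,"hand": 0.1},{"tx": 0,"ty": 0,"tz": 0,"roll": 0,"hand": 0.1},{"tx": 0,"ty": 0,"tz": 0,"roll": 0,"hand": 0.1},{"tx": 0,"ty": 0,"tz": 0,"roll": 0,"hand": 0.1}]'

```text
clock: 8.2
ee_pos: [0.5815, -0.0006, 0.2088]
orientation: [[1.0, -0.001, 0.001], [-0.001, -1.0, 0.0], [0.001, -0.0, -1.0]]
wrist_force: [0.4, 0.5, -0.3]
grip_width: 0.019
gripper_force: 58.8
```

```bash
python3 - <<'E'
from m import *
S=snap("scene","s5")
for r in nozzles("scene",S):
    if r[2][0]>.3 and abs(r[2][1])<.1: print(*r)
s=env.sense();p=s["ee_pos"];print(p,s["joint_pos"],s["joint_vel"])
for a in(.03,.022,.01,0,-.01): print(a,proj("scene",p+[0,0,a]))
E
```

```text
[288.7 208.9] 30 [0.4787 0.0629 0.028 ]
[ 5.81511606e-01 -4.47659551e-04  2.08726255e-01] [-4.34153864e-02  2.21912913e+01  8.93676443e+00  7.67211964e+01
 -1.25961472e-03  1.79985963e+02] [ 0.18857123  0.22499703  0.19995685  0.06143146 -0.02587054  0.04595518]
0.03 [288.25911591 205.11624956]
0.022 [288.13120483 207.25453712]
0.01 [287.94324474 210.39666317]
0 [287.79008405 212.95704823]
-0.01 [287.63997957 215.4663425 ]
```

jog_arm --commands '[{"tx": 0.01,"ty": 0,"tz": 0,"roll": -7.1,"hand": 0.1},{"tx": 0.025,"ty": -0.006,"tz": 0,"roll": -14.2,"hand": 0.1},{"tx": 0.025,"ty": -0.006,"tz": 0,"roll": -21.3,"hand": 0.1},{"tx": 0.025,"ty": -0.006,"tz": 0,"roll": -28.4,"hand": 0.1},{"tx": 0.025,"ty": -0.006,"tz": 0,"roll": -35.5,"hand": 0.1},{"tx": 0.025,"ty": -0.006,"tz": 0,"roll": -42.6,"hand": 0.1},{"tx": 0.025,"ty": -0.006,"tz": 0,"roll": -49.7,"hand": 0.1},{"tx": 0.025,"ty": -0.006,"tz": 0,"roll": -56.8,"hand": 0.1},{"tx": 0.025,"ty": -0.006,"tz": 0,"roll": -63.9,"hand": 0.1},{"tx": 0.025,"ty": -0.006,"tz": 0,"roll": -71,"hand": 0.1},{"tx": 0.025,"ty": -0.006,"tz": 0.02,"roll": -78.1,"hand": 0.1},{"tx": 0.025,"ty": -0.006,"tz": 0.05,"roll": -85,"hand": 0.1}]'

```text
clock: 9.25
ee_pos: [0.6084, 0.0058, 0.1605]
orientation: [[0.081, 0.997, 0.005], [0.997, -0.081, 0.0], [0.0, 0.005, -1.0]]
wrist_force: [1.0, -0.1, -1.1]
grip_width: 0.0187
gripper_force: 58.8
```

jog_arm --commands '[{"tx": 0,"ty": 0,"tz": 0.04,"roll": -5,"hand": 0.1},{"tx": 0,"ty": 0,"tz": 0.07,"roll": -5,"hand": 0.1},{"tx": 0,"ty": 0,"tz": 0.09,"roll": -5,"hand": 0.1},{"tx": 0,"ty": 0,"tz": 0.1,"roll": -5,"hand": 0.1},{"tx": 0,"ty": 0,"tz": 0.1,"roll": -5,"hand": 0.1},{"tx": 0,"ty": 0,"tz": 0.1,"roll": -5,"hand": 0.1},{"tx": 0,"ty": 0,"tz": 0.1,"roll": -5,"hand": 0.4},{"tx": 0,"ty": 0,"tz": 0.1,"roll": -5,"hand": 0.4},{"tx": 0,"ty": 0,"tz": 0.1,"roll": -5,"hand": 0.4},{"tx": 0,"ty": 0,"tz": 0.1,"roll": -5,"hand": 0.4},{"tx": 0,"ty": 0,"tz": 0.06,"roll": -5,"hand": 0.4},{"tx": 0,"ty": 0,"tz": 0.02,"roll": -5,"hand": 0.4}]'

```text
clock: 10.25
ee_pos: [0.605, 0.006, 0.138]
orientation: [[-0.0, 1.0, -0.004], [1.0, 0.0, -0.0], [-0.0, -0.004, -1.0]]
wrist_force: [0.9, 0.0, 0.5]
grip_width: 0.0343
gripper_force: 0.0
```

jog_arm --commands '[{"tx": 0,"ty": -0.02,"tz": -0.03,"roll": 0,"hand": 0.5},{"tx": -0.01,"ty": -0.05,"tz": -0.055,"roll": 0,"hand": 0.5},{"tx": -0.04,"ty": -0.08,"tz": -0.055,"roll": 0,"hand": 0.5},{"tx": -0.07,"ty": -0.11,"tz": -0.055,"roll": 0,"hand": 0.5},{"tx": -0.1,"ty": -0.135,"tz": -0.055,"roll": 0,"hand": 0.5},{"tx": -0.14,"ty": -0.14,"tz": -0.055,"roll": 0,"hand": 0.5},{"tx": -0.18,"ty": -0.13,"tz": -0.055,"roll": 0,"hand": 0.5},{"tx": -0.22,"ty": -0.115,"tz": -0.055,"roll": 0,"hand": 0.5},{"tx": -0.264,"ty": -0.097,"tz": -0.055,"roll": 0,"hand": 0.5},{"tx": -0.264,"ty": -0.097,"tz": -0.02,"roll": 0,"hand": 0.5},{"tx": -0.264,"ty": -0.097,"tz": 0.02,"roll": 0,"hand": 0.5},{"tx": -0.264,"ty": -0.097,"tz": 0.05,"roll": 0,"hand": 0.5}]'

```text
clock: 11.25
ee_pos: [0.5095, -0.259, 0.0863]
orientation: [[0.001, 1.0, -0.0], [1.0, -0.001, 0.0], [0.0, -0.0, -1.0]]
wrist_force: [-0.6, 0.6, -0.3]
grip_width: 0.0427
gripper_force: 0.0
```

```bash
python3 - <<'E'
from m import *
S=snap("scene","s6");T=snap("top","t6")
for n,im in(("scene",S),("top",T)):
    for r in nozzles(n,im): 
        if r[2][0]>.3 and abs(r[2][1])<.4: print(n,*r)
print(env.sense()["ee_pos"])
E
```

```text
scene [382.  223.8] 204 [0.6226 0.2508 0.028 ]
scene [282.1 257.5] 24 [ 0.5913 -0.0146  0.028 ]
scene [121.4 264.1] 31 [ 0.4358 -0.3589  0.028 ]
scene [173.8 273.1] 24 [ 0.5128 -0.2571  0.028 ]
top [212.  146.2] 44 [0.7137 0.2118 0.028 ]
top [281.4 180.1] 17 [ 0.5855 -0.0138  0.028 ]
[ 0.50698258 -0.2568957   0.08430011]
```

jog_arm --commands '[{"tx": 0,"ty": 0.001,"tz": 0.03,"roll": 0,"hand": 0.5},{"tx": 0,"ty": 0.001,"tz": 0.06,"roll": 0,"hand": 0.5},{"tx": 0,"ty": 0.001,"tz": 0.075,"roll": 0,"hand": 0.5},{"tx": 0,"ty": 0.001,"tz": 0.076,"roll": 0,"hand": 0.5},{"tx": 0,"ty": 0.001,"tz": 0.076,"roll": 0,"hand": 0.1},{"tx": 0,"ty": 0.001,"tz": 0.076,"roll": 0,"hand": 0.1},{"tx": 0,"ty": 0.001,"tz": 0.076,"roll": 0,"hand": 0.1},{"tx": 0,"ty": 0.001,"tz": 0.076,"roll": 0,"hand": 0.1},{"tx": 0,"ty": 0.001,"tz": 0.076,"roll": 0,"hand": 0.1},{"tx": 0,"ty": 0.001,"tz": 0.05,"roll": 0,"hand": 0.1},{"tx": 0,"ty": 0.001,"tz": 0.01,"roll": 0,"hand": 0.1},{"tx": 0,"ty": 0.001,"tz": -0.03,"roll": 0,"hand": 0.1}]'

```text
clock: 12.35
ee_pos: [0.5105, -0.2579, 0.1213]
orientation: [[-0.0, 1.0, 0.0], [1.0, 0.0, -0.0], [-0.0, 0.0, -1.0]]
wrist_force: [1.4, -0.5, -1.0]
grip_width: 0.0166
gripper_force: 58.7
```

jog_arm --commands '[{"tx": 0,"ty": 0,"tz": -0.04,"roll": 0,"hand": 0.1},{"tx": 0.02,"ty": -0.01,"tz": -0.075,"roll": 0,"hand": 0.1},{"tx": 0.05,"ty": -0.03,"tz": -0.085,"roll": 0,"hand": 0.1},{"tx": 0.085,"ty": -0.045,"tz": -0.085,"roll": 0,"hand": 0.1},{"tx": 0.125,"ty": -0.04,"tz": -0.085,"roll": 0,"hand": 0.1},{"tx": 0.16,"ty": -0.02,"tz": -0.085,"roll": 0,"hand": 0.1},{"tx": 0.19,"ty": 0.01,"tz": -0.085,"roll": 0,"hand": 0.1},{"tx": 0.22,"ty": 0.04,"tz": -0.085,"roll": 0,"hand": 0.1},{"tx": 0.245,"ty": 0.07,"tz": -0.085,"roll": 0,"hand": 0.1},{"tx": 0.264,"ty": 0.105,"tz": -0.085,"roll": 0,"hand": 0.1},{"tx": 0.264,"ty": 0.145,"tz": -0.085,"roll": 0,"hand": 0.1},{"tx": 0.264,"ty": 0.145,"tz": -0.06,"roll": 0,"hand": 0.1}]'

```text
clock: 13.35
ee_pos: [0.6668, 0.0077, 0.1861]
orientation: [[-0.002, 1.0, 0.018], [1.0, 0.002, 0.0], [0.0, 0.018, -1.0]]
wrist_force: [1.3, -0.2, 0.3]
grip_width: 0.0161
gripper_force: 58.9
```

jog_arm --commands '[{"tx": 0,"ty": 0,"tz": 0.03,"roll": 0,"hand": 0.1},{"tx": 0,"ty": 0,"tz": 0.06,"roll": 0,"hand": 0.1},{"tx": 0,"ty": 0,"tz": 0.095,"roll": 0,"hand": 0.1},{"tx": 0,"ty": 0,"tz": 0.115,"roll": 0,"hand": 0.1},{"tx": 0,"ty": 0,"tz": 0.115,"roll": 0,"hand": 0.1},{"tx": 0,"ty": 0,"tz": 0.115,"roll": 0,"hand": 0.4},{"tx": 0,"ty": 0,"tz": 0.115,"roll": 0,"hand": 0.4},{"tx": 0,"ty": 0,"tz": 0.115,"roll": 0,"hand": 0.4},{"tx": 0,"ty": 0,"tz": 0.115,"roll": 0,"hand": 0.4},{"tx": 0,"ty": 0,"tz": 0.08,"roll": 0,"hand": 0.4},{"tx": 0,"ty": 0,"tz": 0.04,"roll": 0,"hand": 0.4},{"tx": 0,"ty": 0,"tz": 0,"roll": 0,"hand": 0.4}]'

```text
clock: 14.35
ee_pos: [0.6552, 0.006, 0.1807]
orientation: [[-0.0, 1.0, -0.0], [1.0, 0.0, 0.0], [0.0, -0.0, -1.0]]
wrist_force: [0.6, 0.0, 0.4]
grip_width: 0.0341
gripper_force: 0.0
```

jog_arm --commands '[{"tx": 0,"ty": -0.04,"tz": -0.02,"roll": 0,"hand": 0.5},{"tx": 0,"ty": -0.08,"tz": -0.02,"roll": 0,"hand": 0.5},{"tx": -0.02,"ty": -0.115,"tz": -0.02,"roll": 0,"hand": 0.5},{"tx": -0.05,"ty": -0.145,"tz": -0.02,"roll": 0,"hand": 0.5},{"tx": -0.08,"ty": -0.17,"tz": -0.02,"roll": 0,"hand": 0.5},{"tx": -0.12,"ty": -0.18,"tz": -0.02,"roll": 0,"hand": 0.5},{"tx": -0.16,"ty": -0.19,"tz": -0.02,"roll": 0,"hand": 0.5},{"tx": -0.2,"ty": -0.195,"tz": -0.02,"roll": 0,"hand": 0.5},{"tx": -0.24,"ty": -0.2,"tz": -0.02,"roll": 0,"hand": 0.5},{"tx": -0.28,"ty": -0.205,"tz": 0,"roll": 0,"hand": 0.5},{"tx": -0.32,"ty": -0.21,"tz": 0.02,"roll": 0,"hand": 0.5},{"tx": -0.365,"ty": -0.221,"tz": 0.04,"roll": 0,"hand": 0.5}]'

```text
clock: 15.35
ee_pos: [0.438, -0.3476, 0.145]
orientation: [[-0.0, 1.0, 0.002], [1.0, 0.0, -0.001], [-0.001, 0.002, -1.0]]
wrist_force: [0.9, -0.4, 0.1]
grip_width: 0.043
gripper_force: 0.0
```

```bash
python3 - <<'E'
from m import *
S=snap("scene","s7");T=snap("top","t7")
for n,im in(("scene",S),("top",T)):
    for r in nozzles(n,im): 
        if r[2][0]>.3 and abs(r[2][1])<.5: print(n,*r)
print(env.sense()["ee_pos"])
E
```

```text
scene [382.1 223.7] 200 [0.6226 0.2511 0.028 ]
scene [282.3 257.4] 24 [ 0.5913 -0.0142  0.028 ]
scene [121.4 264.3] 32 [ 0.4364 -0.359   0.028 ]
scene [313.5 279.7] 20 [0.6738 0.0241 0.028 ]
scene [544.4 325.5] 875 [0.9946 0.4214 0.028 ]
top [212.  146.2] 44 [0.7137 0.2118 0.028 ]
top [267.9 156.4] 11 [0.6696 0.0269 0.028 ]
top [281.4 180.1] 17 [ 0.5855 -0.0138  0.028 ]
[ 0.43573882 -0.34915307  0.14273819]
```

jog_arm --commands '[{"tx": 0,"ty": 0,"tz": 0,"roll": 0,"hand": 0.5},{"tx": 0,"ty": 0,"tz": 0,"roll": 0,"hand": 0.5}]'

```text
clock: 15.62
ee_pos: [0.4383, -0.3452, 0.1456]
orientation: [[-0.0, 1.0, 0.001], [1.0, 0.0, -0.001], [-0.001, 0.001, -1.0]]
wrist_force: [0.2, 0.1, 0.1]
grip_width: 0.0426
gripper_force: 0.0
```

jog_arm --commands '[{"tx": -0.0135,"ty": -0.004,"tz": 0.03,"roll": 0,"hand": 0.5},{"tx": -0.0135,"ty": -0.004,"tz": 0.065,"roll": 0,"hand": 0.5},{"tx": -0.0135,"ty": -0.004,"tz": 0.1,"roll": 0,"hand": 0.5},{"tx": -0.0135,"ty": -0.004,"tz": 0.128,"roll": 0,"hand": 0.5},{"tx": -0.0135,"ty": -0.004,"tz": 0.137,"roll": 0,"hand": 0.5},{"tx": -0.0135,"ty": -0.004,"tz": 0.137,"roll": 0,"hand": 0.5},{"tx": -0.0135,"ty": -0.004,"tz": 0.137,"roll": 0,"hand": 0.1},{"tx": -0.0135,"ty": -0.004,"tz": 0.137,"roll": 0,"hand": 0.1},{"tx": -0.0135,"ty": -0.004,"tz": 0.137,"roll": 0,"hand": 0.1},{"tx": -0.0135,"ty": -0.004,"tz": 0.137,"roll": 0,"hand": 0.1},{"tx": -0.0135,"ty": -0.004,"tz": 0.137,"roll": 0,"hand": 0.1},{"tx": -0.0135,"ty": -0.004,"tz": 0.137,"roll": 0,"hand": 0.1}]'

```text
clock: 16.62
ee_pos: [0.4355, -0.3595, 0.0102]
orientation: [[-0.001, 1.0, 0.003], [1.0, 0.001, -0.002], [-0.002, 0.003, -1.0]]
wrist_force: [-0.9, 2.9, 7.1]
grip_width: 0.0178
gripper_force: 58.4
```

jog_arm --commands '[{"tx": 0,"ty": 0,"tz": -0.02,"roll": 0,"hand": 0.1},{"tx": 0,"ty": 0,"tz": -0.06,"roll": 0,"hand": 0.1},{"tx": 0,"ty": 0,"tz": -0.1,"roll": 0,"hand": 0.1},{"tx": 0,"ty": 0,"tz": -0.14,"roll": 0,"hand": 0.1},{"tx": 0.02,"ty": 0,"tz": -0.175,"roll": 0,"hand": 0.1},{"tx": 0.055,"ty": 0,"tz": -0.19,"roll": 0,"hand": 0.1},{"tx": 0.095,"ty": 0.005,"tz": -0.19,"roll": 0,"hand": 0.1},{"tx": 0.135,"ty": 0.01,"tz": -0.19,"roll": 0,"hand": 0.1},{"tx": 0.175,"ty": 0.015,"tz": -0.19,"roll": 0,"hand": 0.1},{"tx": 0.215,"ty": 0.025,"tz": -0.19,"roll": 0,"hand": 0.1},{"tx": 0.25,"ty": 0.045,"tz": -0.19,"roll": 0,"hand": 0.1},{"tx": 0.28,"ty": 0.07,"tz": -0.19,"roll": 0,"hand": 0.1}]'

```text
clock: 17.62
ee_pos: [0.5042, -0.0763, 0.2004]
orientation: [[-0.001, 1.0, 0.004], [1.0, 0.001, -0.0], [-0.0, 0.004, -1.0]]
wrist_force: [1.0, -0.5, -0.7]
grip_width: 0.0182
gripper_force: 58.9
```

jog_arm --commands '[{"tx": 0,"ty": 0,"tz": 0,"roll": 0,"hand": 0.1},{"tx": 0,"ty": 0,"tz": 0,"roll": 0,"hand": 0.1}]'

```text
clock: 17.78
ee_pos: [0.5051, -0.0772, 0.1992]
orientation: [[-0.004, 1.0, 0.002], [1.0, 0.004, -0.0], [-0.0, 0.002, -1.0]]
wrist_force: [0.6, -0.2, -1.1]
grip_width: 0.0178
gripper_force: 58.9
```

jog_arm --commands '[{"tx": 0.02,"ty": 0.035,"tz": 0,"roll": 0,"hand": 0.1},{"tx": 0.04,"ty": 0.07,"tz": 0,"roll": 0,"hand": 0.1},{"tx": 0.06,"ty": 0.105,"tz": 0,"roll": 0,"hand": 0.1},{"tx": 0.065,"ty": 0.13,"tz": 0.01,"roll": 0,"hand": 0.1},{"tx": 0.065,"ty": 0.13,"tz": 0.04,"roll": 0,"hand": 0.1},{"tx": 0.065,"ty": 0.13,"tz": 0.08,"roll": 0,"hand": 0.1},{"tx": 0.065,"ty": 0.13,"tz": 0.12,"roll": 0,"hand": 0.1},{"tx": 0.065,"ty": 0.13,"tz": 0.137,"roll": 0,"hand": 0.1},{"tx": 0.065,"ty": 0.13,"tz": 0.137,"roll": 0,"hand": 0.1},{"tx": 0.065,"ty": 0.13,"tz": 0.137,"roll": 0,"hand": 0.4},{"tx": 0.065,"ty": 0.13,"tz": 0.137,"roll": 0,"hand": 0.4},{"tx": 0.065,"ty": 0.13,"tz": 0.137,"roll": 0,"hand": 0.4}]'

```text
clock: 18.78
ee_pos: [0.6354, -0.0142, 0.0633]
orientation: [[0.0, 1.0, 0.004], [1.0, -0.0, -0.0], [-0.0, 0.004, -1.0]]
wrist_force: [0.0, -0.7, 0.2]
grip_width: 0.0343
gripper_force: 0.0
```

jog_arm --commands '[{"tx": 0,"ty": 0,"tz": -0.04,"roll": 0,"hand": 0.4},{"tx": 0,"ty": 0,"tz": -0.08,"roll": 0,"hand": 0.4},{"tx": 0,"ty": 0,"tz": -0.12,"roll": 0,"hand": 0.4},{"tx": 0.01,"ty": 0,"tz": -0.15,"roll": -3,"hand": 0.5},{"tx": 0.04,"ty": 0.005,"tz": -0.15,"roll": -8,"hand": 0.5},{"tx": 0.08,"ty": 0.01,"tz": -0.15,"roll": -15,"hand": 0.55},{"tx": 0.12,"ty": 0.015,"tz": -0.15,"roll": -20,"hand": 0.55},{"tx": 0.16,"ty": 0.02,"tz": -0.15,"roll": -24.5,"hand": 0.55},{"tx": 0.19,"ty": 0.025,"tz": -0.15,"roll": -24.5,"hand": 0.55},{"tx": 0.205,"ty": 0.027,"tz": -0.15,"roll": -24.5,"hand": 0.55},{"tx": 0.205,"ty": 0.027,"tz": -0.15,"roll": -24.5,"hand": 0.55},{"tx": 0.205,"ty": 0.027,"tz": -0.15,"roll": -24.5,"hand": 0.55}]'

```text
clock: 19.78
ee_pos: [0.6611, 0.1919, 0.2119]
orientation: [[-0.416, 0.909, 0.002], [0.909, 0.416, 0.0], [-0.0, 0.002, -1.0]]
wrist_force: [-0.5, -0.9, -0.0]
grip_width: 0.0471
gripper_force: 0.0
```

```bash
python3 - <<'E'
from m import *
S=snap("scene","s8");T=snap("top","t8")
for n,im in(("scene",S),("top",T)):
    for r in nozzles(n,im): 
        if r[2][0]>.3 and abs(r[2][1])<.5: print(n,*r)
s=env.sense();print(s["ee_pos"],s["orientation"],s["joint_pos"])
a=cv2.resize(S[205:315,245:400],(800,568),interpolation=3);cv2.imwrite("pics/crop8.png",(255*(a/255)**.7).astype(np.uint8))
E
```

```text
scene [381.9 224.1] 200 [0.6231 0.25   0.028 ]
scene [282.1 257.5] 24 [ 0.5913 -0.0146  0.028 ]
scene [289.7 274.6] 29 [ 0.6378 -0.0189  0.028 ]
scene [313.5 279.7] 20 [0.6738 0.0241 0.028 ]
scene [544.4 325.5] 875 [0.9946 0.4214 0.028 ]
top [267.9 156.4] 11 [0.6696 0.0269 0.028 ]
top [282.1 164.3] 17 [ 0.6398 -0.0188  0.028 ]
top [281.3 180.2] 16 [ 0.5853 -0.0135  0.028 ]
[0.66108787 0.19037599 0.21174424] [[-4.14284495e-01  9.10146314e-01  1.43003812e-03]
 [ 9.10147344e-01  4.14284653e-01  1.98154292e-04]
 [-4.12093448e-04  1.38363765e-03 -9.99998958e-01]] [ 1.60704816e+01  3.67135818e+01  3.25873112e+01  8.57918533e+01
 -1.17715225e-02  8.15961888e+01]
```

View pics/crop8.png

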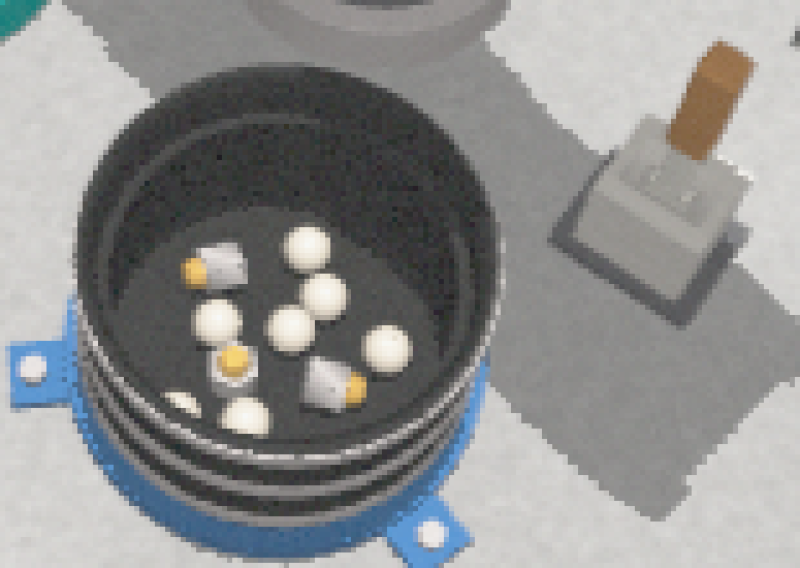

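Three nozzles and all seven balls are in the drum (a nozzle stands at crop (235,360), two lie on their sides), and the paddle stands in its block. Next I grip the paddle.

jog_arm --commands '[{"tx": 0.001,"ty": 0.001,"tz": 0.03,"roll": 0,"hand": 0.55},{"tx": 0.001,"ty": 0.001,"tz": 0.06,"roll": 0,"hand": 0.55},{"tx": 0.001,"ty": 0.001,"tz": 0.08,"roll": 0,"hand": 0.55},{"tx": 0.001,"ty": 0.001,"tz": 0.084,"roll": 0,"hand": 0.55},{"tx": 0.001,"ty": 0.001,"tz": 0.084,"roll": 0,"hand": 0.55},{"tx": 0.001,"ty": 0.001,"tz": 0.084,"roll": 0,"hand": 0.15},{"tx": 0.001,"ty": 0.001,"tz": 0.084,"roll": 0,"hand": 0.15},{"tx": 0.001,"ty": 0.001,"tz": 0.084,"roll": 0,"hand": 0.15},{"tx": 0.001,"ty": 0.001,"tz": 0.084,"roll": 0,"hand": 0.1},{"tx": 0.001,"ty": 0.001,"tz": 0.084,"roll": 0,"hand": 0.1},{"tx": 0.001,"ty": 0.001,"tz": 0.084,"roll": 0,"hand": 0.1},{"tx": 0.001,"ty": 0.001,"tz": 0.084,"roll": 0,"hand": 0.1}]' --squeeze 100

```text
clock: 20.88
ee_pos: [0.6625, 0.1927, 0.1289]
orientation: [[-0.415, 0.91, 0.003], [0.91, 0.415, 0.001], [-0.001, 0.003, -1.0]]
wrist_force: [0.0, -2.0, 7.2]
grip_width: 0.0184
gripper_force: 97.4
```

```bash
python3 - <<'E'
from m import *
print(env.sense()["ee_pos"],env.sense()["wrist_force"],env.sense()["moment"])
for u,v in((307,248),(323,297),(215,322),(290,330),(387,348),(182,406),(245,415)):
    p=ray("scene",245+u/5.161,205+v/5.164,.021); print((p[:2]-[.633,.006])*1000//1)
E
```

```text
[0.6624689  0.19271397 0.12889588] [ 0.00763425 -1.95618785  7.15353907] [-0.27950344  0.16077668  0.03593695]
[-31.  34.]
[-6. 29.]
[-18. -22.]
[1. 7.]
[29. 42.]
[ 12. -54.]
[ 28. -31.]
```

jog_arm --commands '[{"tx": 0,"ty": 0,"tz": -0.015,"roll": 0,"hand": 0.1},{"tx": 0,"ty": 0,"tz": -0.035,"roll": 0,"hand": 0.1},{"tx": 0,"ty": 0,"tz": -0.065,"roll": 0,"hand": 0.1},{"tx": 0,"ty": 0,"tz": -0.1,"roll": 0,"hand": 0.1},{"tx": 0,"ty": 0,"tz": -0.13,"roll": 0,"hand": 0.1},{"tx": 0,"ty": 0,"tz": -0.135,"roll": 0,"hand": 0.1},{"tx": -0.028,"ty": -0.025,"tz": -0.135,"roll": 0,"hand": 0.1},{"tx": -0.056,"ty": -0.05,"tz": -0.135,"roll": 0,"hand": 0.1},{"tx": -0.084,"ty": -0.076,"tz": -0.135,"roll": 0,"hand": 0.1},{"tx": -0.112,"ty": -0.102,"tz": -0.135,"roll": 0,"hand": 0.1},{"tx": -0.1405,"ty": -0.127,"tz": -0.135,"roll": 0,"hand": 0.1},{"tx": -0.1405,"ty": -0.127,"tz": -0.135,"roll": 0,"hand": 0.1}]' --squeeze 120

```text
clock: 21.88
ee_pos: [0.6027, 0.0065, 0.2632]
orientation: [[-0.411, 0.912, 0.002], [0.912, 0.411, -0.002], [-0.002, 0.001, -1.0]]
wrist_force: [-0.5, 0.4, -0.4]
grip_width: 0.0183
gripper_force: 117.9
```

```bash
python3 - <<'E'
from m import *
S=snap("scene","s9");T=snap("top","t9")
s=env.sense();p=s["ee_pos"];print(p,s["grip_width"],s["wrist_force"],s["orientation"][:,0])
q=[proj("scene",p+[0,0,d]) for d in(0,-.118)];print(q)
a=S[150:300,230:400];a=cv2.resize(a,(680,600),interpolation=3)
for u in q: cv2.drawMarker(a,tuple(((u-[230,150])*4).astype(int).tolist()),(0,0,255),0,14)
cv2.imwrite("pics/crop9.png",(255*(a/255)**.7).astype(np.uint8))
E
```

```text
[0.60402775 0.0107432  0.26272874] 0.018604333732155573 [ 0.09598086  0.59833728 -1.49637135] [-4.12721431e-01  9.10857147e-01 -5.28129462e-04]
[array([299.42273517, 205.14021731]), array([296.41657015, 234.36190948])]
```

View pics/crop9.png

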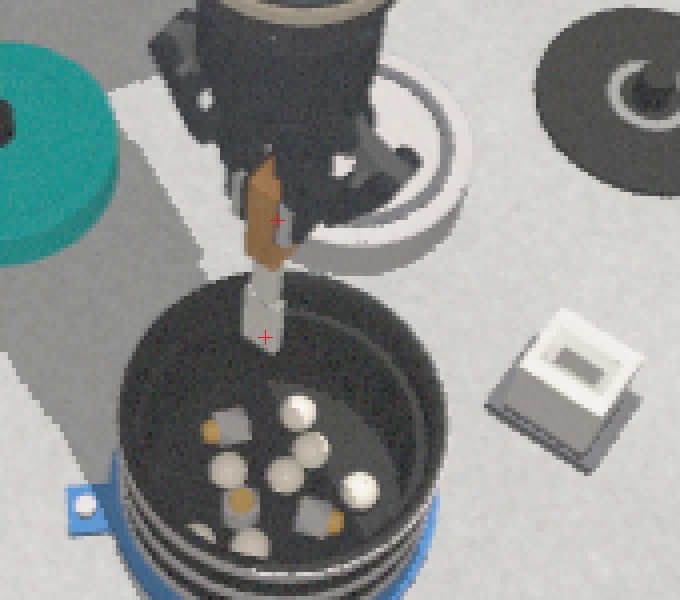

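The paddle hangs upright over the drum (blade end at crop (263,350)). The empty slot is visible at crop (577,365), with its long side toward the upper right. Now lower it.

jog_arm --commands '[{"tx": 0,"ty": 0,"tz": 0.03,"roll": 0,"hand": 0.1},{"tx": 0,"ty": 0,"tz": 0.06,"roll": 0,"hand": 0.1},{"tx": 0,"ty": 0,"tz": 0.09,"roll": 0,"hand": 0.1},{"tx": 0,"ty": 0,"tz": 0.11,"roll": 0,"hand": 0.1},{"tx": 0,"ty": 0,"tz": 0.12,"roll": 0,"hand": 0.1},{"tx": 0,"ty": 0,"tz": 0.125,"roll": 0,"hand": 0.1},{"tx": 0,"ty": 0,"tz": 0.128,"roll": 0,"hand": 0.1},{"tx": 0,"ty": 0,"tz": 0.13,"roll": 0,"hand": 0.1},{"tx": 0,"ty": 0,"tz": 0.13,"roll": 0,"hand": 0.1},{"tx": 0,"ty": 0,"tz": 0.13,"roll": 0,"hand": 0.1}]'

```text
clock: 22.82
ee_pos: [0.6043, 0.0122, 0.132]
orientation: [[-0.415, 0.91, 0.0], [0.91, 0.415, 0.0], [-0.0, 0.0, -1.0]]
wrist_force: [-0.1, -0.4, -1.6]
grip_width: 0.0185
gripper_force: 118.6
```

jog_arm --commands '[{"tx": 0,"ty": 0,"tz": 0.001,"roll": 0,"hand": 0.1},{"tx": 0,"ty": 0,"tz": 0.002,"roll": 0,"hand": 0.1},{"tx": 0,"ty": 0,"tz": 0.003,"roll": 0,"hand": 0.1},{"tx": 0,"ty": 0,"tz": 0.004,"roll": 0,"hand": 0.1},{"tx": 0,"ty": 0,"tz": 0.004,"roll": 0,"hand": 0.1}]'

```text
clock: 23.23
ee_pos: [0.6046, 0.012, 0.1289]
orientation: [[-0.415, 0.91, 0.002], [0.91, 0.415, -0.0], [-0.001, 0.002, -1.0]]
wrist_force: [-2.3, 0.3, 12.8]
grip_width: 0.0187
gripper_force: 120.8
```

```bash
python3 - <<'E'
from h import *
p=env.sense()["ee_pos"]; print(p)
s=np.array([.6046,.012]);c=np.array([.632,.0065]);x=np.array([-.415,.91]);y=np.array([.91,.415])
a0=168
q0=c+.026*np.array([np.cos(np.radians(a0)),np.sin(np.radians(a0))]);print("to start",(q0-s)@x,(q0-s)@y)
for k in range(1,13):
    a=np.radians(a0+30*k);d=c+.026*np.array([np.cos(a),np.sin(a)])-q0;print(round(d@x,4),round(d@y,4))
E
```

```text
[0.60462433 0.01196329 0.12887977]
to start -0.0009025967833340365 0.0017518949105617436
-0.0125 -0.0049
-0.0258 -0.003
-0.0364 0.0054
-0.0413 0.0179
-0.0393 0.0313
-0.0309 0.0418
-0.0184 0.0467
-0.0051 0.0447
0.0054 0.0364
0.0104 0.0239
0.0084 0.0105
-0.0 -0.0
```

jog_arm --commands '[{"tx": -0.013,"ty": -0.0035,"tz": -0.001,"roll": 0,"hand": 0.1},{"tx": -0.0265,"ty": -0.0015,"tz": -0.001,"roll": 0,"hand": 0.1},{"tx": -0.037,"ty": 0.007,"tz": -0.001,"roll": 0,"hand": 0.1},{"tx": -0.042,"ty": 0.0195,"tz": -0.001,"roll": 0,"hand": 0.1},{"tx": -0.04,"ty": 0.033,"tz": -0.001,"roll": 0,"hand": 0.1},{"tx": -0.032,"ty": 0.0435,"tz": -0.001,"roll": 0,"hand": 0.1},{"tx": -0.0195,"ty": 0.0485,"tz": -0.001,"roll": 0,"hand": 0.1},{"tx": -0.006,"ty": 0.0465,"tz": -0.001,"roll": 0,"hand": 0.1},{"tx": 0.0045,"ty": 0.038,"tz": -0.001,"roll": 0,"hand": 0.1},{"tx": 0.0095,"ty": 0.0255,"tz": -0.001,"roll": 0,"hand": 0.1},{"tx": 0.0075,"ty": 0.012,"tz": -0.001,"roll": 0,"hand": 0.1},{"tx": -0.001,"ty": 0.0015,"tz": -0.001,"roll": 0,"hand": 0.1}]'

```text
clock: 24.23
ee_pos: [0.6057, 0.0116, 0.129]
orientation: [[-0.416, 0.91, 0.001], [0.91, 0.416, 0.0], [0.0, 0.001, -1.0]]
wrist_force: [0.7, 1.0, 1.9]
grip_width: 0.0181
gripper_force: 119.3
```

jog_arm --commands '[{"tx": -0.0125,"ty": -0.0049,"tz": 0,"roll": 0,"hand": 0.1},{"tx": -0.0258,"ty": -0.003,"tz": 0,"roll": 0,"hand": 0.1},{"tx": -0.0364,"ty": 0.0054,"tz": 0,"roll": 0,"hand": 0.1},{"tx": -0.0413,"ty": 0.0179,"tz": 0,"roll": 0,"hand": 0.1},{"tx": -0.0393,"ty": 0.0313,"tz": 0,"roll": 0,"hand": 0.1},{"tx": -0.0309,"ty": 0.0418,"tz": 0,"roll": 0,"hand": 0.1},{"tx": -0.0184,"ty": 0.0467,"tz": 0,"roll": 0,"hand": 0.1},{"tx": -0.0051,"ty": 0.0447,"tz": 0,"roll": 0,"hand": 0.1},{"tx": 0.0054,"ty": 0.0364,"tz": 0,"roll": 0,"hand": 0.1},{"tx": 0.0104,"ty": 0.0239,"tz": 0,"roll": 0,"hand": 0.1},{"tx": 0.0084,"ty": 0.0105,"tz": 0,"roll": 0,"hand": 0.1},{"tx": 0,"ty": 0,"tz": 0,"roll": 0,"hand": 0.1}]'

```text
clock: 25.23
ee_pos: [0.6065, 0.0111, 0.1288]
orientation: [[-0.415, 0.91, 0.001], [0.91, 0.415, 0.0], [0.0, 0.001, -1.0]]
wrist_force: [0.9, 2.4, 4.6]
grip_width: 0.0185
gripper_force: 119.9
```

jog_arm --commands '[{"tx": -0.0125,"ty": -0.0049,"tz": 0,"roll": 0,"hand": 0.1},{"tx": -0.0258,"ty": -0.003,"tz": 0,"roll": 0,"hand": 0.1},{"tx": -0.0364,"ty": 0.0054,"tz": 0,"roll": 0,"hand": 0.1},{"tx": -0.0413,"ty": 0.0179,"tz": 0,"roll": 0,"hand": 0.1},{"tx": -0.0393,"ty": 0.0313,"tz": 0,"roll": 0,"hand": 0.1},{"tx": -0.0309,"ty": 0.0418,"tz": 0,"roll": 0,"hand": 0.1},{"tx": -0.0184,"ty": 0.0467,"tz": 0,"roll": 0,"hand": 0.1},{"tx": -0.0051,"ty": 0.0447,"tz": 0,"roll": 0,"hand": 0.1},{"tx": 0.0054,"ty": 0.0364,"tz": 0,"roll": 0,"hand": 0.1},{"tx": 0.0104,"ty": 0.0239,"tz": 0,"roll": 0,"hand": 0.1},{"tx": 0.0084,"ty": 0.0105,"tz": 0,"roll": 0,"hand": 0.1},{"tx": 0,"ty": 0,"tz": 0,"roll": 0,"hand": 0.1}]'

```text
clock: 26.23
ee_pos: [0.6068, 0.011, 0.1288]
orientation: [[-0.415, 0.91, 0.001], [0.91, 0.415, 0.0], [-0.0, 0.001, -1.0]]
wrist_force: [1.0, 3.1, 4.5]
grip_width: 0.0187
gripper_force: 119.9
```

jog_arm --commands '[{"tx": -0.0125,"ty": -0.0049,"tz": 0,"roll": 0,"hand": 0.1},{"tx": -0.0258,"ty": -0.003,"tz": 0,"roll": 0,"hand": 0.1},{"tx": -0.0364,"ty": 0.0054,"tz": 0,"roll": 0,"hand": 0.1},{"tx": -0.0413,"ty": 0.0179,"tz": 0,"roll": 0,"hand": 0.1},{"tx": -0.0393,"ty": 0.0313,"tz": 0,"roll": 0,"hand": 0.1},{"tx": -0.0309,"ty": 0.0418,"tz": 0,"roll": 0,"hand": 0.1},{"tx": -0.0184,"ty": 0.0467,"tz": 0,"roll": 0,"hand": 0.1},{"tx": -0.0051,"ty": 0.0447,"tz": 0,"roll": 0,"hand": 0.1},{"tx": 0.0054,"ty": 0.0364,"tz": 0,"roll": 0,"hand": 0.1},{"tx": 0.0104,"ty": 0.0239,"tz": 0,"roll": 0,"hand": 0.1},{"tx": 0.0084,"ty": 0.0105,"tz": 0,"roll": 0,"hand": 0.1},{"tx": 0,"ty": 0,"tz": 0,"roll": 0,"hand": 0.1}]'

```text
clock: 27.23
ee_pos: [0.6069, 0.0111, 0.1287]
orientation: [[-0.415, 0.91, 0.001], [0.91, 0.415, 0.0], [-0.0, 0.001, -1.0]]
wrist_force: [2.0, 2.2, 5.0]
grip_width: 0.0186
gripper_force: 120.2
```

```bash
python3 - <<'E'
from m import *
S=snap("scene","s10")
O=cv2.imread("pics/s9.png")
a=np.hstack([cv2.resize(i[205:315,255:345],(400,489),interpolation=3) for i in(O,S)]);cv2.imwrite("pics/crop10.png",(255*(a/255)**.7).astype(np.uint8))
E
```

```text
(no output)
```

View pics/crop10.png

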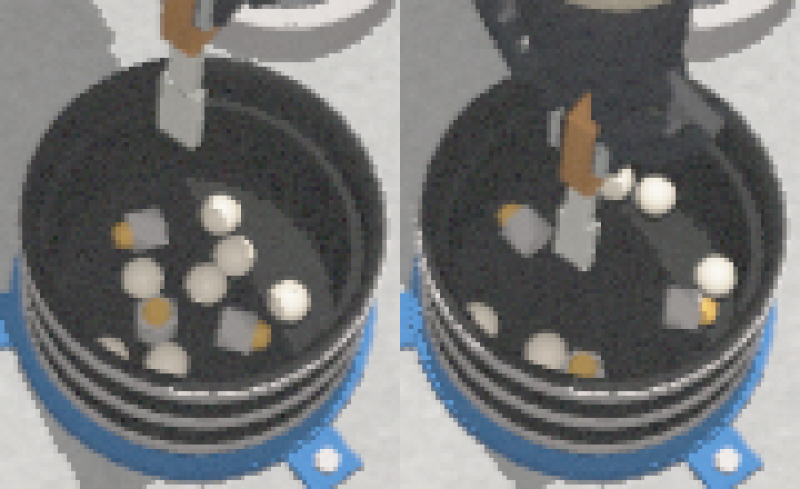

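After stirring, the nozzles and balls lie pushed outward along the wall. I'll check numerically whether each ball moved, using both views.

```bash
python3 - <<'E'
from m import *
T=snap("top","t10")
for tag,s,t in(("before","s8","t8"),("after","s10","t10")):
    for n,f in(("scene",s),("top",t)):
        im=cv2.imread(f"pics/{f}.png");h=cv2.cvtColor(im,cv2.COLOR_BGR2HSV)
        m=(h[...,2]>150)&(h[...,1]<70)
        yy,xx=np.mgrid[:420,:560]; P=proj(n,[.632,.006,.03])
        m&=np.hypot(xx-P[0],yy-P[1])<40
        d=cv2.distanceTransform(m.astype(np.uint8),cv2.DIST_L2,3)
        for c,a,l in blobs(m,8):
            p=((ray(n,*c,.021)[:2]-[.632,.006])*1000).round()
            if np.hypot(*p)<75: print(tag,n,p,a)
E
```

```text
before scene [-31.  35.] 57
before scene [-42.  -4.] 47
before scene [-2. 19.] 121
before scene [ -9. -22.] 90
before scene [29. 42.] 60
before scene [31. 11.] 52
before scene [ 10. -52.] 16
before scene [ 29. -30.] 52
before scene [ 50. -29.] 9
before top [ 13. -63.] 951
before top [30. 42.] 29
before top [32. 10.] 20
before top [ 31. -32.] 29
before top [ 15. -59.] 29
before top [-2. 18.] 60
before top [-17. -21.] 29
before top [-32.  34.] 28
before top [-42.  -6.] 19
after scene [-47.  42.] 28
after scene [-32.  57.] 57
after scene [24. 62.] 57
after scene [ -9. -59.] 12
after scene [ 22. -38.] 37
after scene [ 50. -29.] 9
```

All balls have shifted and settled at r of about 44 to 66 mm; nothing remains where it lay before. Returning the paddle.

jog_arm --commands '[{"tx": 0,"ty": 0,"tz": -0.04,"roll": 0,"hand": 0.1},{"tx": 0,"ty": 0,"tz": -0.08,"roll": 0,"hand": 0.1},{"tx": 0,"ty": 0,"tz": -0.115,"roll": 0,"hand": 0.1},{"tx": 0,"ty": 0,"tz": -0.133,"roll": 0,"hand": 0.1},{"tx": 0.02,"ty": 0.018,"tz": -0.133,"roll": 0,"hand": 0.1},{"tx": 0.048,"ty": 0.043,"tz": -0.133,"roll": 0,"hand": 0.1},{"tx": 0.076,"ty": 0.068,"tz": -0.133,"roll": 0,"hand": 0.1},{"tx": 0.104,"ty": 0.093,"tz": -0.133,"roll": 0,"hand": 0.1},{"tx": 0.128,"ty": 0.114,"tz": -0.133,"roll": 0,"hand": 0.1},{"tx": 0.1415,"ty": 0.1255,"tz": -0.133,"roll": 0,"hand": 0.1},{"tx": 0.1415,"ty": 0.1255,"tz": -0.133,"roll": 0,"hand": 0.1},{"tx": 0.1415,"ty": 0.1255,"tz": -0.133,"roll": 0,"hand": 0.1}]'

```text
clock: 28.33
ee_pos: [0.6624, 0.1929, 0.2597]
orientation: [[-0.416, 0.91, -0.002], [0.91, 0.416, -0.001], [-0.0, -0.002, -1.0]]
wrist_force: [0.2, -0.0, -1.4]
grip_width: 0.0183
gripper_force: 119.4
```

jog_arm --commands '[{"tx": 0,"ty": 0,"tz": 0.03,"roll": 0,"hand": 0.1},{"tx": 0,"ty": 0,"tz": 0.06,"roll": 0,"hand": 0.1},{"tx": 0,"ty": 0,"tz": 0.072,"roll": 0,"hand": 0.1},{"tx": 0,"ty": 0,"tz": 0.072,"roll": 0,"hand": 0.1},{"tx": 0,"ty": 0,"tz": 0.072,"roll": 0,"hand": 0.1}]'

```text
clock: 28.75
ee_pos: [0.6615, 0.1911, 0.1896]
orientation: [[-0.414, 0.91, -0.001], [0.91, 0.414, -0.001], [-0.0, -0.001, -1.0]]
wrist_force: [0.2, -0.1, 0.0]
grip_width: 0.0187
gripper_force: 119.2
```

```bash
python3 - <<'E'
from m import *
T=snap("top","t11");S=snap("scene","s11")
s=env.sense();print(s["ee_pos"],s["wrist_force"])
a=cv2.resize(S[195:270,330:430],(800,600),interpolation=3)
cv2.imwrite("pics/crop11.png",a)
E
```

```text
[0.66222816 0.19197016 0.19114706] [-0.45867962  0.40070885 -0.69026785]
```

View pics/crop11.png

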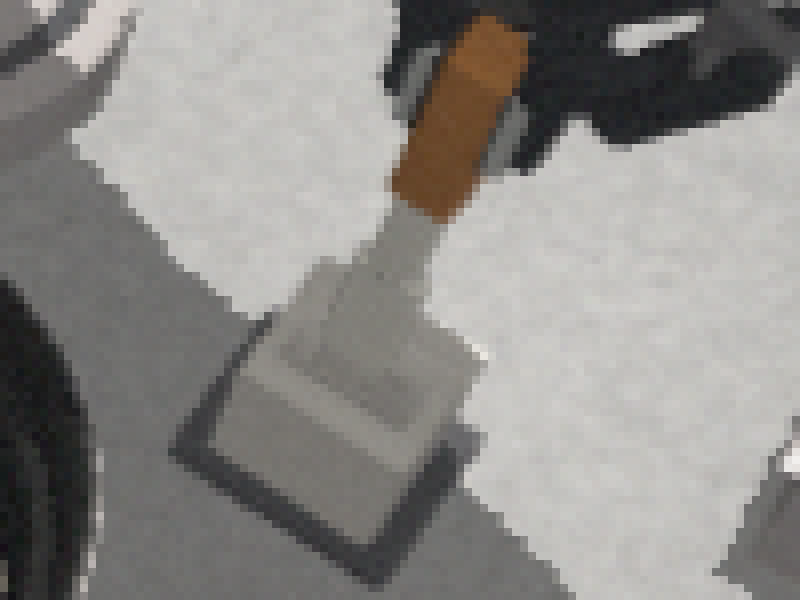

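The blade sits just above the slot mouth (slot at crop (355,345)) and looks aligned. Lowering slowly.

jog_arm --commands '[{"tx": 0,"ty": 0,"tz": 0.005,"roll": 0,"hand": 0.1},{"tx": 0,"ty": 0,"tz": 0.01,"roll": 0,"hand": 0.1},{"tx": 0,"ty": 0,"tz": 0.015,"roll": 0,"hand": 0.1},{"tx": 0,"ty": 0,"tz": 0.02,"roll": 0,"hand": 0.1},{"tx": 0,"ty": 0,"tz": 0.025,"roll": 0,"hand": 0.1},{"tx": 0,"ty": 0,"tz": 0.025,"roll": 0,"hand": 0.1}]'

```text
clock: 29.35
ee_pos: [0.6616, 0.1934, 0.1655]
orientation: [[-0.415, 0.91, 0.002], [0.91, 0.415, 0.002], [0.001, 0.002, -1.0]]
wrist_force: [-1.2, 2.8, -0.3]
grip_width: 0.0186
gripper_force: 119.9
```

jog_arm --commands '[{"tx": 0,"ty": 0,"tz": 0.008,"roll": 0,"hand": 0.1},{"tx": 0,"ty": 0,"tz": 0.016,"roll": 0,"hand": 0.1},{"tx": 0,"ty": 0,"tz": 0.024,"roll": 0,"hand": 0.1},{"tx": 0,"ty": 0,"tz": 0.03,"roll": 0,"hand": 0.1},{"tx": 0,"ty": 0,"tz": 0.034,"roll": 0,"hand": 0.1},{"tx": 0,"ty": 0,"tz": 0.035,"roll": 0,"hand": 0.1},{"tx": 0,"ty": 0,"tz": 0.035,"roll": 0,"hand": 0.1}]'

```text
clock: 29.93
ee_pos: [0.6611, 0.1927, 0.1288]
orientation: [[-0.415, 0.91, -0.001], [0.91, 0.415, 0.0], [0.0, -0.001, -1.0]]
wrist_force: [0.3, 5.1, -3.7]
grip_width: 0.0179
gripper_force: 119.4
```

jog_arm --commands '[{"tx": 0,"ty": 0,"tz": 0,"roll": 0,"hand": 0.3},{"tx": 0,"ty": 0,"tz": 0,"roll": 0,"hand": 0.4},{"tx": 0,"ty": 0,"tz": 0,"roll": 0,"hand": 0.5},{"tx": 0,"ty": 0,"tz": 0,"roll": 0,"hand": 0.6},{"tx": 0,"ty": 0,"tz": 0,"roll": 0,"hand": 0.6},{"tx": 0,"ty": 0,"tz": -0.03,"roll": 0,"hand": 0.6},{"tx": 0,"ty": 0,"tz": -0.07,"roll": 0,"hand": 0.6},{"tx": 0,"ty": 0,"tz": -0.1,"roll": 0,"hand": 0.6},{"tx": 0,"ty": 0,"tz": -0.1,"roll": 7,"hand": 0.6},{"tx": 0,"ty": 0,"tz": -0.1,"roll": 14,"hand": 0.6},{"tx": 0,"ty": 0,"tz": -0.1,"roll": 21,"hand": 0.6},{"tx": 0,"ty": 0,"tz": -0.1,"roll": 24.5,"hand": 0.6}]'

```text
clock: 30.93
ee_pos: [0.6615, 0.1924, 0.2298]
orientation: [[0.007, 1.0, 0.0], [1.0, -0.007, -0.0], [-0.0, 0.0, -1.0]]
wrist_force: [-0.4, 0.1, -0.5]
grip_width: 0.0514
gripper_force: 0.0
```

```bash
python3 - <<'E'
from m import *
S=snap("scene","s12");T=snap("top","t12")
print(env.sense()["ee_pos"],env.sense()["orientation"][:,0])
for n,im,b in(("scene",S,(350,140,435,210)),("top",T,(125,180,200,250))):
    c=dark(n,im,b,90); P=np.array([ray(n,u,v,.004) for u,v in c]); print("lid",circ(P,.08),circ(P,None))
    h=cv2.cvtColor(im,cv2.COLOR_BGR2HSV); m=(h[...,0]>3)&(h[...,0]<28)&(h[...,1]>90)&(h[...,2]>50)
    for c,a,l in blobs(m,30):
        y,x=np.nonzero(l); q=ray(n,*c,.13)
        if .5<q[0]<.75 and .1<q[1]<.35: print(n,"handle mid",q,a,x.min(),x.max(),y.min(),y.max())
for n,im,b in(("scene",S,(300,165,335,197)),("top",T,(212,205,245,238))):
    for k in range(2):
        g=im.max(2); sub=g[b[1]:b[3],b[0]:b[2]]<70
    for c,a,_ in blobs(sub,8): print("cover knob",n,c+[b[0],b[1]],a,ray(n,*(c+[b[0],b[1]]),.055))
E
```

```text
[0.66138731 0.1924589  0.22963941] [ 9.72549094e-04  9.99999514e-01 -1.60928749e-04]
lid (array([0.5034, 0.3905]), np.float64(0.0253)) (array([0.503 , 0.4023, 0.1013]), np.float64(0.0135))
scene handle mid [0.65885769 0.19303848 0.13      ] 199 373 388 213 235
lid (array([0.4865, 0.374 ]), np.float64(0.0282)) (array([0.4808, 0.3731, 0.0904]), np.float64(0.0226))
cover knob scene [318.03125 181.84375] 96 [0.45478934 0.1603125  0.055     ]
```

```bash
python3 - <<'E'
from m import *
for f,fs in(("0",("scene0","top0")),("12",("s12","t12"))):
  for n,g,b in(("scene",fs[0],(350,140,435,210)),("top",fs[1],(125,180,200,250))):
    im=cv2.imread(f"pics/{g}.png")
    for th in(50,62):
        c=dark(n,im,b,th); P=np.array([ray(n,u,v,.005) for u,v in c]); print(f,n,th,"lid",circ(P,.08),circ(P,None),c.min(0),c.max(0))
T=cv2.imread("pics/t12.png");cv2.imwrite("pics/c12.png",np.hstack([cv2.resize(T[130:260,120:320],(800,520),interpolation=3)]))
E
```

```text
0 scene 50 lid (array([0.4958, 0.3774]), np.float64(0.0031)) (array([0.4959, 0.3771, 0.0772]), np.float64(0.0013)) [364 152] [420 198]
0 scene 62 lid (array([0.4958, 0.3773]), np.float64(0.0025)) (array([0.496 , 0.3772, 0.0777]), np.float64(0.0011)) [364 152] [420 198]
0 top 50 lid (array([0.4955, 0.3785]), np.float64(0.0058)) (array([0.4929, 0.3788, 0.0745]), np.float64(0.001)) [140 193] [186 237]
0 top 62 lid (array([0.4946, 0.3779]), np.float64(0.0048)) (array([0.4934, 0.3786, 0.0754]), np.float64(0.0009)) [140 192] [186 237]
12 scene 50 lid (array([0.5013, 0.3953]), np.float64(0.0195)) (array([0.504 , 0.4035, 0.0911]), np.float64(0.016)) [365 140] [434 209]
12 scene 62 lid (array([0.4986, 0.3928]), np.float64(0.0235)) (array([0.5028, 0.4   , 0.0985]), np.float64(0.0147)) [364 140] [434 209]
12 top 50 lid (array([0.4935, 0.3829]), np.float64(0.0097)) (array([0.4944, 0.3797, 0.0729]), np.float64(0.005)) [140 193] [186 235]
12 top 62 lid (array([0.4931, 0.374 ]), np.float64(0.0161)) (array([0.4937, 0.3767, 0.0769]), np.float64(0.0171)) [140 180] [187 249]
```

View pics/c12.png

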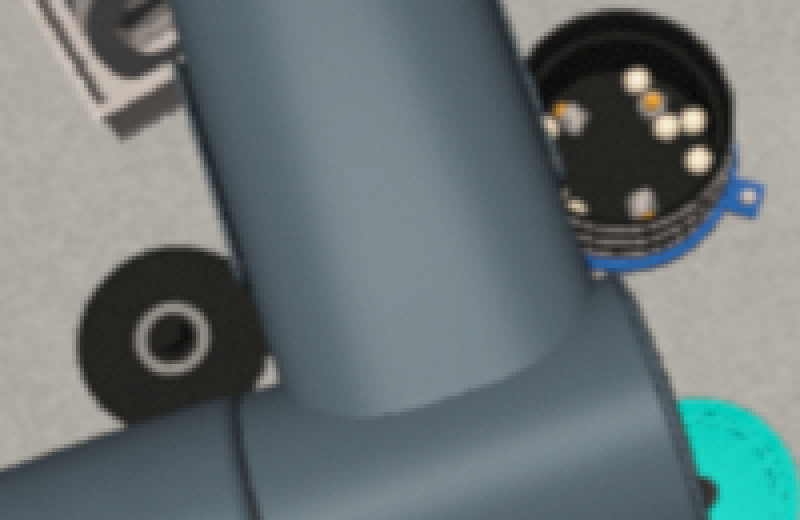

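The lid is where it was (crop (172,338)) and the paddle's handle is unchanged. That uses up the picture views, so the rest is numeric. Next, the inner lid.

jog_arm --commands '[{"tx": 0.03,"ty": -0.026,"tz": 0,"roll": 0,"hand": 0.6},{"tx": 0.06,"ty": -0.053,"tz": 0,"roll": 0,"hand": 0.6},{"tx": 0.09,"ty": -0.08,"tz": 0,"roll": 0,"hand": 0.6},{"tx": 0.12,"ty": -0.107,"tz": 0,"roll": 0,"hand": 0.6},{"tx": 0.15,"ty": -0.134,"tz": 0,"roll": 0,"hand": 0.6},{"tx": 0.175,"ty": -0.157,"tz": 0.02,"roll": 0,"hand": 0.6},{"tx": 0.1855,"ty": -0.1665,"tz": 0.05,"roll": 0,"hand": 0.6},{"tx": 0.1855,"ty": -0.1665,"tz": 0.09,"roll": 0,"hand": 0.6},{"tx": 0.1855,"ty": -0.1665,"tz": 0.13,"roll": 0,"hand": 0.6},{"tx": 0.1855,"ty": -0.1665,"tz": 0.15,"roll": 0,"hand": 0.6},{"tx": 0.1855,"ty": -0.1665,"tz": 0.15,"roll": 0,"hand": 0.6},{"tx": 0.1855,"ty": -0.1665,"tz": 0.15,"roll": 0,"hand": 0.6}]'

```text
clock: 32.03
ee_pos: [0.4945, 0.3777, 0.0796]
orientation: [[-0.002, 1.0, -0.001], [1.0, 0.002, -0.001], [-0.001, -0.001, -1.0]]
wrist_force: [0.3, 0.4, 1.1]
grip_width: 0.0511
gripper_force: 0.0
```

jog_arm --commands '[{"tx": 0,"ty": 0,"tz": 0,"roll": 0,"hand": 0.6}]'

```text
clock: 32.12
ee_pos: [0.4958, 0.3786, 0.0816]
orientation: [[-0.001, 1.0, 0.002], [1.0, 0.001, 0.001], [0.001, 0.002, -1.0]]
wrist_force: [-0.3, -1.0, -0.0]
grip_width: 0.0512
gripper_force: 0.0
```

jog_arm --commands '[{"tx": 0,"ty": 0,"tz": 0.03,"roll": 0,"hand": 0.6},{"tx": 0,"ty": 0,"tz": 0.055,"roll": 0,"hand": 0.6},{"tx": 0,"ty": 0,"tz": 0.064,"roll": 0,"hand": 0.6},{"tx": 0,"ty": 0,"tz": 0.064,"roll": 0,"hand": 0.6},{"tx": 0,"ty": 0,"tz": 0.064,"roll": 0,"hand": 0.5},{"tx": 0,"ty": 0,"tz": 0.064,"roll": 0,"hand": 0.4},{"tx": 0,"ty": 0,"tz": 0.064,"roll": 0,"hand": 0.3},{"tx": 0,"ty": 0,"tz": 0.064,"roll": 0,"hand": 0.2},{"tx": 0,"ty": 0,"tz": 0.064,"roll": 0,"hand": 0.15},{"tx": 0,"ty": 0,"tz": 0.064,"roll": 0,"hand": 0.15},{"tx": 0,"ty": 0,"tz": 0.064,"roll": 0,"hand": 0.15},{"tx": 0,"ty": 0,"tz": 0.064,"roll": 0,"hand": 0.15}]' --squeeze 80

```text
clock: 33.12
ee_pos: [0.4958, 0.3788, 0.0179]
orientation: [[-0.0, 1.0, 0.002], [1.0, 0.0, 0.002], [0.002, 0.002, -1.0]]
wrist_force: [-2.7, -2.8, 14.9]
grip_width: 0.0225
gripper_force: 77.9
```

jog_arm --commands '[{"tx": 0,"ty": 0,"tz": -0.01,"roll": 0,"hand": 0.15},{"tx": 0,"ty": 0,"tz": -0.03,"roll": 0,"hand": 0.15},{"tx": 0,"ty": 0,"tz": -0.06,"roll": 0,"hand": 0.15},{"tx": 0,"ty": 0,"tz": -0.1,"roll": 0,"hand": 0.15},{"tx": 0,"ty": 0,"tz": -0.1,"roll": 0,"hand": 0.15},{"tx": 0,"ty": 0,"tz": -0.1,"roll": 0,"hand": 0.15},{"tx": 0,"ty": 0,"tz": -0.1,"roll": 0,"hand": 0.15},{"tx": 0,"ty": 0,"tz": -0.1,"roll": 0,"hand": 0.15}]'

```text
clock: 33.78
ee_pos: [0.4942, 0.3776, 0.1146]
orientation: [[-0.0, 1.0, -0.001], [1.0, 0.0, -0.001], [-0.001, -0.001, -1.0]]
wrist_force: [0.3, -1.0, -2.3]
grip_width: 0.0225
gripper_force: 79.1
```

```bash
cat > lid.py <<'E'
from m import *
import sys
# held black disc: fit rim circle at height z near TCP in both views
def held(z,r=.08,th=62):
    p=env.sense()["ee_pos"]
    for n in("scene","top"):
        im=snap(n,f"{n}_held{int(env.sense()['clock']*100)}"); q=proj(n,[p[0],p[1],z]); b=[int(q[0]-48),int(q[1]-48),int(q[0]+48),int(q[1]+48)]
        m=(im.max(2)<th).astype(np.uint8); yy,xx=np.mgrid[:420,:560]
        c=cv2.findContours(m,cv2.RETR_LIST,cv2.CHAIN_APPROX_NONE)[0]
        P=np.array([ray(n,*k[0],z)[:2] for s in c for k in s]); d=np.hypot(*(P-p[:2]).T); P=P[abs(d-r+.002)<.012]
        print(n,circ(P,None),circ(P,r-.002),len(P))
    print(p)
E
python3 - <<'E'
from lid import *
s=env.sense();print(s["wrist_force"],s["moment"],s["grip_width"])
held(s["ee_pos"][2]-.0165+.006)
E
```

```text
[ 0.30225324 -0.97245241 -2.34322209] [-0.06141094  0.04098494 -0.06856442] 0.02245230986533157Traceback (most recent call last):
  File "<stdin>", line 3, in <module>
  File "lid.py", line 10, in held
    P=np.array([ray(n,*k[0],z)[:2] for s in c for k in s]); d=np.hypot(*(P-p[:2]).T); P=P[abs(d-r+.002)<.012]
                ~~~^^^^^^^^^^^
  File "h.py", line 7, in ray
    f,cx,cy,R,t,_=cam(n); o=-R.T@t; d=R.T@np.array([(u-cx)/f,(v-cy)/f,1.])
                  ~~~^^^
  File "h.py", line 4, in cam
    c=env.calibration(n); f=210/np.tan(np.radians(c["vfov"])/2)
ValueError: time passes only in moves, steps and waits
```

```bash
sed -i 's/^def cam/from functools import lru_cache\n@lru_cache(None)\ndef cam/' h.py; python3 - <<'E'
from lid import *
held(env.sense()["ee_pos"][2]-.0165+.006)
E
```

```text
scene (array([0.4965, 0.3743, 0.0781]), np.float64(0.0043)) (array([0.4966, 0.3742]), np.float64(0.0043)) 167
top (array([0.4589, 0.4183, 0.124 ]), np.float64(0.0046)) (array([0.491, 0.379]), np.float64(0.0056)) 74
[0.4941387  0.37749075 0.11437979]
```

jog_arm --commands '[{"tx": 0,"ty": 0,"tz": -0.035,"roll": 0,"hand": 0.15},{"tx": 0,"ty": 0,"tz": -0.07,"roll": 0,"hand": 0.15},{"tx": -0.01,"ty": 0.004,"tz": -0.1,"roll": 0,"hand": 0.15},{"tx": -0.04,"ty": 0.015,"tz": -0.1,"roll": 0,"hand": 0.15},{"tx": -0.075,"ty": 0.028,"tz": -0.1,"roll": 0,"hand": 0.15},{"tx": -0.11,"ty": 0.041,"tz": -0.1,"roll": 0,"hand": 0.15},{"tx": -0.145,"ty": 0.054,"tz": -0.1,"roll": 0,"hand": 0.15},{"tx": -0.18,"ty": 0.067,"tz": -0.1,"roll": 0,"hand": 0.15},{"tx": -0.215,"ty": 0.08,"tz": -0.1,"roll": 0,"hand": 0.15},{"tx": -0.25,"ty": 0.093,"tz": -0.1,"roll": 0,"hand": 0.15},{"tx": -0.275,"ty": 0.102,"tz": -0.1,"roll": 0,"hand": 0.15},{"tx": -0.29,"ty": 0.108,"tz": -0.1,"roll": 0,"hand": 0.15}]'

```text
clock: 34.93
ee_pos: [0.6033, 0.0849, 0.2149]
orientation: [[0.002, 1.0, -0.001], [1.0, -0.002, -0.001], [-0.001, -0.001, -1.0]]
wrist_force: [0.4, -0.0, -2.7]
grip_width: 0.0221
gripper_force: 79.3
```

jog_arm --commands '[{"tx": 0,"ty": 0,"tz": 0,"roll": 0,"hand": 0.15},{"tx": 0,"ty": 0,"tz": 0,"roll": 0,"hand": 0.15},{"tx": 0,"ty": 0,"tz": 0,"roll": 0,"hand": 0.15}]'

```text
clock: 35.18
ee_pos: [0.6025, 0.0885, 0.2151]
orientation: [[-0.0, 1.0, -0.001], [1.0, 0.0, 0.0], [0.0, -0.001, -1.0]]
wrist_force: [-0.5, -0.3, -2.7]
grip_width: 0.0222
gripper_force: 79.3
```

jog_arm --commands '[{"tx": -0.03,"ty": 0.01,"tz": 0,"roll": 0,"hand": 0.15},{"tx": -0.06,"ty": 0.02,"tz": 0,"roll": 0,"hand": 0.15},{"tx": -0.08,"ty": 0.027,"tz": 0,"roll": 0,"hand": 0.15},{"tx": -0.0815,"ty": 0.028,"tz": 0,"roll": 0,"hand": 0.15},{"tx": -0.0815,"ty": 0.028,"tz": 0.03,"roll": 0,"hand": 0.15},{"tx": -0.0815,"ty": 0.028,"tz": 0.06,"roll": 0,"hand": 0.15},{"tx": -0.0815,"ty": 0.028,"tz": 0.075,"roll": 0,"hand": 0.15},{"tx": -0.0815,"ty": 0.028,"tz": 0.078,"roll": 0,"hand": 0.15},{"tx": -0.0815,"ty": 0.028,"tz": 0.078,"roll": 0,"hand": 0.15},{"tx": -0.0815,"ty": 0.028,"tz": 0.078,"roll": 0,"hand": 0.15},{"tx": -0.0815,"ty": 0.028,"tz": 0.078,"roll": 0,"hand": 0.15},{"tx": -0.0815,"ty": 0.028,"tz": 0.078,"roll": 0,"hand": 0.15}]'

```text
clock: 36.18
ee_pos: [0.6316, 0.0068, 0.139]
orientation: [[-0.0, 1.0, 0.002], [1.0, 0.0, 0.0], [0.0, 0.002, -1.0]]
wrist_force: [-0.3, 0.0, -1.8]
grip_width: 0.0222
gripper_force: 79.4
```

jog_arm --commands '[{"tx": 0,"ty": 0,"tz": 0.002,"roll": 0,"hand": 0.15},{"tx": 0,"ty": 0,"tz": 0.004,"roll": 0,"hand": 0.15},{"tx": 0,"ty": 0,"tz": 0.006,"roll": 0,"hand": 0.15},{"tx": 0,"ty": 0,"tz": 0.008,"roll": 0,"hand": 0.15},{"tx": 0,"ty": 0,"tz": 0.01,"roll": 0,"hand": 0.15},{"tx": 0,"ty": 0,"tz": 0.01,"roll": 0,"hand": 0.15}]'

```text
clock: 36.68
ee_pos: [0.6306, 0.0065, 0.127]
orientation: [[-0.0, 1.0, -0.001], [1.0, 0.0, -0.0], [-0.0, -0.001, -1.0]]
wrist_force: [-0.2, -0.8, -2.3]
grip_width: 0.0222
gripper_force: 79.4
```

jog_arm --commands '[{"tx": 0,"ty": 0,"tz": 0.002,"roll": 0,"hand": 0.15},{"tx": 0,"ty": 0,"tz": 0.004,"roll": 0,"hand": 0.15},{"tx": 0,"ty": 0,"tz": 0.006,"roll": 0,"hand": 0.15},{"tx": 0,"ty": 0,"tz": 0.006,"roll": 0,"hand": 0.15}]'

```text
clock: 37.02
ee_pos: [0.6307, 0.0065, 0.1211]
orientation: [[-0.0, 1.0, -0.001], [1.0, 0.0, -0.0], [-0.0, -0.001, -1.0]]
wrist_force: [-0.3, 0.3, -3.0]
grip_width: 0.0218
gripper_force: 79.4
```

jog_arm --commands '[{"tx": 0,"ty": 0,"tz": 0.002,"roll": 0,"hand": 0.15},{"tx": 0,"ty": 0,"tz": 0.004,"roll": 0,"hand": 0.15},{"tx": 0,"ty": 0,"tz": 0.006,"roll": 0,"hand": 0.15},{"tx": 0,"ty": 0,"tz": 0.006,"roll": 0,"hand": 0.15}]'

```text
clock: 37.35
ee_pos: [0.6307, 0.0066, 0.1151]
orientation: [[-0.0, 1.0, -0.001], [1.0, 0.0, 0.0], [0.0, -0.001, -1.0]]
wrist_force: [0.5, 0.8, -3.2]
grip_width: 0.0221
gripper_force: 79.4
```

jog_arm --commands '[{"tx": 0,"ty": 0,"tz": 0.003,"roll": 0,"hand": 0.15},{"tx": 0,"ty": 0,"tz": 0.006,"roll": 0,"hand": 0.15},{"tx": 0,"ty": 0,"tz": 0.009,"roll": 0,"hand": 0.15},{"tx": 0,"ty": 0,"tz": 0.012,"roll": 0,"hand": 0.15},{"tx": 0,"ty": 0,"tz": 0.013,"roll": 0,"hand": 0.15},{"tx": 0,"ty": 0,"tz": 0.013,"roll": 0,"hand": 0.15}]'

```text
clock: 37.85
ee_pos: [0.6307, 0.0065, 0.1023]
orientation: [[-0.0, 1.0, -0.0], [1.0, 0.0, 0.0], [0.0, -0.0, -1.0]]
wrist_force: [-0.7, -0.3, -1.5]
grip_width: 0.0222
gripper_force: 79.4
```

jog_arm --commands '[{"tx": 0,"ty": 0,"tz": 0.001,"roll": 0,"hand": 0.15},{"tx": 0,"ty": 0,"tz": 0.002,"roll": 0,"hand": 0.15},{"tx": 0,"ty": 0,"tz": 0.002,"roll": 0,"hand": 0.15},{"tx": 0,"ty": 0,"tz": 0.002,"roll": 0,"hand": 0.15}]'

```text
clock: 38.18
ee_pos: [0.631, 0.0066, 0.1019]
orientation: [[-0.0, 1.0, 0.001], [1.0, 0.0, 0.0], [0.0, 0.001, -1.0]]
wrist_force: [-6.7, 0.3, 13.8]
grip_width: 0.0225
gripper_force: 81.1
```

jog_arm --commands '[{"tx": 0,"ty": 0,"tz": -0.001,"roll": 0,"hand": 0.15},{"tx": 0,"ty": 0,"tz": -0.001,"roll": 0,"hand": 0.35},{"tx": 0,"ty": 0,"tz": -0.001,"roll": 0,"hand": 0.45},{"tx": 0,"ty": 0,"tz": -0.001,"roll": 0,"hand": 0.55},{"tx": 0,"ty": 0,"tz": -0.001,"roll": 0,"hand": 0.55},{"tx": 0,"ty": 0,"tz": -0.001,"roll": 0,"hand": 0.55},{"tx": 0,"ty": 0,"tz": -0.03,"roll": 0,"hand": 0.55},{"tx": 0,"ty": 0,"tz": -0.065,"roll": 0,"hand": 0.55},{"tx": 0,"ty": 0,"tz": -0.1,"roll": 0,"hand": 0.55},{"tx": 0.03,"ty": -0.03,"tz": -0.1,"roll": 0,"hand": 0.55},{"tx": 0.06,"ty": -0.055,"tz": -0.1,"roll": 0,"hand": 0.55},{"tx": 0.06,"ty": -0.055,"tz": -0.1,"roll": 0,"hand": 0.55}]'

```text
clock: 39.18
ee_pos: [0.5729, 0.0703, 0.2016]
orientation: [[-0.003, 1.0, -0.0], [1.0, 0.003, 0.001], [0.001, -0.0, -1.0]]
wrist_force: [-0.8, 0.4, 0.0]
grip_width: 0.0469
gripper_force: 0.0
```

```bash
python3 - <<'E'
from m import *
S=snap("scene","s13");T=snap("top","t13")
print(env.sense()["ee_pos"])
# cover: knob, plus pale disc / lid ring in drum (grey ring around lid's knob)
for n,im in(("scene",S),("top",T)):
    g=im.max(2)
    for nm,X,z in(("cover",[.453,.161],.055),("lid",[.6308,.0063],.090)):
        q=proj(n,X+[z]).astype(int); sub=g[q[1]-28:q[1]+28,q[0]-28:q[0]+28]
        mk=(sub<70) if nm=="cover" else (sub>85)
        for c,a,_ in blobs(mk,6): print(n,nm,(c+q-28).round(1),a,ray(n,*(c+q-28),z).round(4))
E
```

```text
[0.57525794 0.06755094 0.20106834]
scene cover [322.2 174.4] 1577 [0.4391 0.182  0.055 ]
scene lid [298.9 257.2] 117 [0.6325 0.0047 0.09  ]
scene lid [271.7 282.3] 6 [ 0.6576 -0.0757  0.09  ]
top cover [220.7 218.4] 172 [0.4609 0.1842 0.055 ]
top lid [266.6 162.4] 2332 [0.6274 0.0318 0.09  ]
top lid [295.9 137.5] 123 [ 0.7069 -0.0654  0.09  ]
```

```bash
python3 - <<'E'
from m import *
for n,a,b,X in(("scene","scene0","s13",[.453,.161,.04]),("top","top0","t13",[.453,.161,.04])):
    A=cv2.imread(f"pics/{a}.png").astype(int);B=cv2.imread(f"pics/{b}.png").astype(int)
    q=proj(n,X).astype(int);d=abs(A-B).max(2)[q[1]-30:q[1]+30,q[0]-34:q[0]+34]
    for r in d[::4,::4]: print("".join("#" if v>40 else "." for v in r))
    print()
E
```

```text
....############.
....############.
....###########..
.....##########..
......########...
......#######....
......##..####...
......##..####...
......##..####...
#.....#..#######.
#.#......#####.#.
##.......######..
##.......#####...
###.......##.....
###..............

......###########
......########.##
......###########
......###.#######
......###########
......###########
......#######.###
......###.#######
.......#.######.#
.......######.###
.......######.###
.......#####.#.##
.......####.#####
.......##########
........##.######
```

jog_arm --commands '[{"tx": 0.025,"ty": -0.032,"tz": 0,"roll": 0,"hand": 0.6},{"tx": 0.05,"ty": -0.065,"tz": 0,"roll": 0,"hand": 0.6},{"tx": 0.075,"ty": -0.098,"tz": 0,"roll": 0,"hand": 0.6},{"tx": 0.0935,"ty": -0.1225,"tz": 0.01,"roll": 0,"hand": 0.6},{"tx": 0.0935,"ty": -0.1225,"tz": 0.04,"roll": 0,"hand": 0.6},{"tx": 0.0935,"ty": -0.1225,"tz": 0.075,"roll": 0,"hand": 0.6},{"tx": 0.0935,"ty": -0.1225,"tz": 0.1,"roll": 0,"hand": 0.6},{"tx": 0.0935,"ty": -0.1225,"tz": 0.112,"roll": 0,"hand": 0.6},{"tx": 0.0935,"ty": -0.1225,"tz": 0.112,"roll": 0,"hand": 0.6},{"tx": 0.0935,"ty": -0.1225,"tz": 0.112,"roll": 0,"hand": 0.6},{"tx": 0.0935,"ty": -0.1225,"tz": 0.112,"roll": 0,"hand": 0.6}]'

```text
clock: 40.2
ee_pos: [0.4544, 0.16, 0.0896]
orientation: [[0.0, 1.0, 0.001], [1.0, -0.0, 0.0], [0.0, 0.001, -1.0]]
wrist_force: [-0.7, -0.7, 0.7]
grip_width: 0.051
gripper_force: 0.0
```

jog_arm --commands '[{"tx": 0.001,"ty": -0.001,"tz": 0.03,"roll": 0,"hand": 0.6},{"tx": 0.001,"ty": -0.001,"tz": 0.042,"roll": 0,"hand": 0.6},{"tx": 0.001,"ty": -0.001,"tz": 0.042,"roll": 0,"hand": 0.6},{"tx": 0.001,"ty": -0.001,"tz": 0.042,"roll": 0,"hand": 0.5},{"tx": 0.001,"ty": -0.001,"tz": 0.042,"roll": 0,"hand": 0.4},{"tx": 0.001,"ty": -0.001,"tz": 0.042,"roll": 0,"hand": 0.3},{"tx": 0.001,"ty": -0.001,"tz": 0.042,"roll": 0,"hand": 0.2},{"tx": 0.001,"ty": -0.001,"tz": 0.042,"roll": 0,"hand": 0.15},{"tx": 0.001,"ty": -0.001,"tz": 0.042,"roll": 0,"hand": 0.15},{"tx": 0.001,"ty": -0.001,"tz": 0.042,"roll": 0,"hand": 0.15}]' --squeeze 40

```text
clock: 41.03
ee_pos: [0.4532, 0.1613, 0.0481]
orientation: [[-0.0, 1.0, 0.002], [1.0, 0.0, 0.001], [0.001, 0.002, -1.0]]
wrist_force: [-4.3, -1.0, 12.4]
grip_width: 0.024
gripper_force: 38.6
```

jog_arm --commands '[{"tx": 0,"ty": 0,"tz": 0,"roll": 0,"hand": 0.6},{"tx": 0,"ty": 0,"tz": 0,"roll": 0,"hand": 0.6},{"tx": 0,"ty": 0,"tz": 0,"roll": 0,"hand": 0.6},{"tx": 0,"ty": 0,"tz": 0,"roll": 0,"hand": 0.6},{"tx": 0,"ty": 0,"tz": 0,"roll": -7,"hand": 0.6},{"tx": 0,"ty": 0,"tz": 0,"roll": -14,"hand": 0.6},{"tx": 0,"ty": 0,"tz": 0,"roll": -21,"hand": 0.6},{"tx": 0,"ty": 0,"tz": 0,"roll": -28,"hand": 0.6},{"tx": 0,"ty": 0,"tz": 0,"roll": -35,"hand": 0.6},{"tx": 0,"ty": 0,"tz": 0,"roll": -42,"hand": 0.6},{"tx": 0,"ty": 0,"tz": 0,"roll": -49,"hand": 0.6},{"tx": 0,"ty": 0,"tz": 0,"roll": -56,"hand": 0.6}]'

```text
clock: 42.03
ee_pos: [0.4524, 0.161, 0.0467]
orientation: [[-0.833, 0.554, 0.0], [0.554, 0.833, -0.0], [-0.0, 0.0, -1.0]]
wrist_force: [0.5, 0.1, 0.2]
grip_width: 0.0512
gripper_force: 0.0
```

jog_arm --commands '[{"tx": 0,"ty": 0,"tz": -0.002,"roll": -7,"hand": 0.6},{"tx": 0,"ty": 0,"tz": -0.002,"roll": -14,"hand": 0.6},{"tx": 0,"ty": 0,"tz": -0.002,"roll": -21,"hand": 0.6},{"tx": 0,"ty": 0,"tz": -0.002,"roll": -28,"hand": 0.6},{"tx": 0,"ty": 0,"tz": -0.002,"roll": -34,"hand": 0.6},{"tx": 0,"ty": 0,"tz": -0.002,"roll": -34,"hand": 0.45},{"tx": 0,"ty": 0,"tz": -0.002,"roll": -34,"hand": 0.35},{"tx": 0,"ty": 0,"tz": -0.002,"roll": -34,"hand": 0.25},{"tx": 0,"ty": 0,"tz": -0.002,"roll": -34,"hand": 0.15},{"tx": 0,"ty": 0,"tz": -0.002,"roll": -34,"hand": 0.15},{"tx": 0,"ty": 0,"tz": -0.002,"roll": -34,"hand": 0.15},{"tx": 0,"ty": 0,"tz": -0.002,"roll": -34,"hand": 0.15}]' --squeeze 100

```text
clock: 43.03
ee_pos: [0.4526, 0.1614, 0.0493]
orientation: [[-1.0, 0.003, 0.001], [0.003, 1.0, 0.001], [-0.001, 0.001, -1.0]]
wrist_force: [-5.1, 0.7, 14.3]
grip_width: 0.0211
gripper_force: 97.6
```

jog_arm --commands '[{"tx": 0,"ty": 0,"tz": -0.01,"roll": 0,"hand": 0.15},{"tx": 0,"ty": 0,"tz": -0.04,"roll": 0,"hand": 0.15},{"tx": 0,"ty": 0,"tz": -0.08,"roll": 0,"hand": 0.15},{"tx": 0,"ty": 0,"tz": -0.12,"roll": 0,"hand": 0.15},{"tx": -0.01,"ty": -0.009,"tz": -0.14,"roll": 0,"hand": 0.15},{"tx": -0.035,"ty": -0.03,"tz": -0.14,"roll": 0,"hand": 0.15},{"tx": -0.06,"ty": -0.052,"tz": -0.14,"roll": 0,"hand": 0.15},{"tx": -0.085,"ty": -0.074,"tz": -0.14,"roll": 0,"hand": 0.15},{"tx": -0.11,"ty": -0.096,"tz": -0.14,"roll": 0,"hand": 0.15},{"tx": -0.135,"ty": -0.118,"tz": -0.14,"roll": 0,"hand": 0.15},{"tx": -0.155,"ty": -0.135,"tz": -0.14,"roll": 0,"hand": 0.15},{"tx": -0.17,"ty": -0.147,"tz": -0.14,"roll": 0,"hand": 0.15}]'

```text
clock: 44.03
ee_pos: [0.6233, 0.0119, 0.1883]
orientation: [[-1.0, 0.004, -0.001], [0.004, 1.0, -0.001], [0.001, -0.001, -1.0]]
wrist_force: [1.0, -0.8, -5.2]
grip_width: 0.0209
gripper_force: 99.2
```

jog_arm --commands '[{"tx": 0,"ty": 0,"tz": 0,"roll": 0,"hand": 0.15},{"tx": 0,"ty": 0,"tz": 0,"roll": 0,"hand": 0.15},{"tx": 0,"ty": 0,"tz": 0,"roll": 0,"hand": 0.15},{"tx": 0,"ty": 0,"tz": 0,"roll": 0,"hand": 0.15},{"tx": 0,"ty": 0,"tz": 0,"roll": 0,"hand": 0.15}]'

```text
clock: 44.45
ee_pos: [0.6218, 0.0147, 0.1889]
orientation: [[-1.0, -0.001, -0.0], [-0.001, 1.0, 0.0], [0.0, 0.0, -1.0]]
wrist_force: [0.3, 0.5, -4.8]
grip_width: 0.021
gripper_force: 99.2
```

jog_arm --commands '[{"tx": -0.0088,"ty": -0.008,"tz": 0,"roll": 0,"hand": 0.15},{"tx": -0.0088,"ty": -0.008,"tz": 0.01,"roll": 0,"hand": 0.15},{"tx": -0.0088,"ty": -0.008,"tz": 0.02,"roll": 0,"hand": 0.15},{"tx": -0.0088,"ty": -0.008,"tz": 0.024,"roll": 0,"hand": 0.15},{"tx": -0.0088,"ty": -0.008,"tz": 0.026,"roll": 0,"hand": 0.15},{"tx": -0.0088,"ty": -0.008,"tz": 0.028,"roll": 0,"hand": 0.15},{"tx": -0.0088,"ty": -0.008,"tz": 0.03,"roll": 0,"hand": 0.15},{"tx": -0.0088,"ty": -0.008,"tz": 0.03,"roll": 0,"hand": 0.15},{"tx": -0.0088,"ty": -0.008,"tz": 0.03,"roll": 0,"hand": 0.15}]'

```text
clock: 45.2
ee_pos: [0.6312, 0.0061, 0.1588]
orientation: [[-1.0, -0.0, 0.0], [-0.0, 1.0, 0.0], [-0.0, 0.0, -1.0]]
wrist_force: [0.7, -0.5, -5.2]
grip_width: 0.021
gripper_force: 99.3
```

Skirt at about 0.110 m, no contact. Continue in steps.

jog_arm --commands '[{"tx": 0,"ty": 0,"tz": 0.002,"roll": 0,"hand": 0.15},{"tx": 0,"ty": 0,"tz": 0.004,"roll": 0,"hand": 0.15},{"tx": 0,"ty": 0,"tz": 0.006,"roll": 0,"hand": 0.15},{"tx": 0,"ty": 0,"tz": 0.006,"roll": 0,"hand": 0.15}]'

```text
clock: 45.53
ee_pos: [0.631, 0.006, 0.1521]
orientation: [[-1.0, -0.0, -0.001], [-0.0, 1.0, -0.0], [0.001, -0.0, -1.0]]
wrist_force: [0.4, 0.2, -5.6]
grip_width: 0.021
gripper_force: 99.3
```

jog_arm --commands '[{"tx": 0,"ty": 0,"tz": 0.002,"roll": 0,"hand": 0.15},{"tx": 0,"ty": 0,"tz": 0.004,"roll": 0,"hand": 0.15},{"tx": 0,"ty": 0,"tz": 0.006,"roll": 0,"hand": 0.15},{"tx": 0,"ty": 0,"tz": 0.006,"roll": 0,"hand": 0.15}]'

```text
clock: 45.87
ee_pos: [0.631, 0.006, 0.1461]
orientation: [[-1.0, -0.0, -0.001], [-0.0, 1.0, -0.0], [0.001, -0.0, -1.0]]
wrist_force: [0.4, -0.3, -4.7]
grip_width: 0.0214
gripper_force: 99.3
```

jog_arm --commands '[{"tx": 0,"ty": 0,"tz": 0.002,"roll": 0,"hand": 0.15},{"tx": 0,"ty": 0,"tz": 0.004,"roll": 0,"hand": 0.15},{"tx": 0,"ty": 0,"tz": 0.0055,"roll": 0,"hand": 0.15},{"tx": 0,"ty": 0,"tz": 0.0065,"roll": 0,"hand": 0.15},{"tx": 0,"ty": 0,"tz": 0.0065,"roll": 0,"hand": 0.15}]'

```text
clock: 46.28
ee_pos: [0.6311, 0.006, 0.1399]
orientation: [[-1.0, -0.0, -0.0], [-0.0, 1.0, -0.0], [0.0, -0.0, -1.0]]
wrist_force: [0.5, -0.4, -4.9]
grip_width: 0.0211
gripper_force: 99.5
```

jog_arm --commands '[{"tx": 0,"ty": 0,"tz": 0.0005,"roll": 0,"hand": 0.15},{"tx": 0,"ty": 0,"tz": 0.001,"roll": 0,"hand": 0.15},{"tx": 0,"ty": 0,"tz": 0.0015,"roll": 0,"hand": 0.15},{"tx": 0,"ty": 0,"tz": 0.0015,"roll": 0,"hand": 0.15}]'

```text
clock: 46.62
ee_pos: [0.6313, 0.0059, 0.1394]
orientation: [[-1.0, -0.0, 0.001], [-0.0, 1.0, -0.0], [-0.001, -0.0, -1.0]]
wrist_force: [-4.3, -0.8, 4.8]
grip_width: 0.0209
gripper_force: 100.5
```

Seated on the lid at the expected height. Release and withdraw.

jog_arm --commands '[{"tx": 0,"ty": 0,"tz": 0,"roll": 0,"hand": 0.3},{"tx": 0,"ty": 0,"tz": 0,"roll": 0,"hand": 0.45},{"tx": 0,"ty": 0,"tz": 0,"roll": 0,"hand": 0.6},{"tx": 0,"ty": 0,"tz": 0,"roll": 0,"hand": 0.6},{"tx": 0,"ty": 0,"tz": 0,"roll": 0,"hand": 0.6},{"tx": 0,"ty": 0,"tz": -0.03,"roll": 0,"hand": 0.6},{"tx": 0,"ty": 0,"tz": -0.065,"roll": 0,"hand": 0.6},{"tx": 0,"ty": 0,"tz": -0.1,"roll": 0,"hand": 0.6},{"tx": 0.04,"ty": 0,"tz": -0.12,"roll": 0,"hand": 0.6},{"tx": 0.08,"ty": 0,"tz": -0.12,"roll": 0,"hand": 0.6},{"tx": 0.12,"ty": 0,"tz": -0.12,"roll": 0,"hand": 0.6},{"tx": 0.16,"ty": 0,"tz": -0.12,"roll": 0,"hand": 0.6}]'

```text
clock: 47.62
ee_pos: [0.4695, 0.006, 0.2586]
orientation: [[-1.0, -0.0, 0.001], [-0.0, 1.0, 0.0], [-0.001, 0.0, -1.0]]
wrist_force: [-0.4, 0.4, 1.4]
grip_width: 0.0514
gripper_force: 0.0
```

jog_arm --commands '[{"tx": 0.04,"ty": -0.02,"tz": 0,"roll": 0,"hand": 0.6},{"tx": 0.08,"ty": -0.04,"tz": 0,"roll": 0,"hand": 0.6},{"tx": 0.1,"ty": -0.06,"tz": 0,"roll": 0,"hand": 0.6},{"tx": 0.1,"ty": -0.1,"tz": 0,"roll": 0,"hand": 0.6},{"tx": 0.1,"ty": -0.14,"tz": 0,"roll": 0,"hand": 0.6},{"tx": 0.1,"ty": -0.14,"tz": 0,"roll": 0,"hand": 0.6},{"tx": 0.1,"ty": -0.14,"tz": 0,"roll": 0,"hand": 0.6}]'

```text
clock: 48.2
ee_pos: [0.3709, -0.1357, 0.2587]
orientation: [[-1.0, 0.004, 0.0], [0.004, 1.0, -0.0], [-0.0, -0.0, -1.0]]
wrist_force: [-0.4, -0.3, 0.3]
grip_width: 0.0509
gripper_force: 0.0
```

```bash
python3 - <<'E'
from m import *
S=snap("scene","s14");T=snap("top","t14")
print(env.sense()["ee_pos"])
for n,im in(("scene",S),("top",T)):
    h=cv2.cvtColor(im,cv2.COLOR_BGR2HSV)
    # cover plate: bright low-sat pixels around drum, plate top z=.126
    q=proj(n,[.631,.006,.126]); yy,xx=np.mgrid[:420,:560]
    near=np.hypot(xx-q[0],yy-q[1])<42
    m=(h[...,2]>120)&(h[...,1]<60)&near
    bs=sorted(blobs(m,20),key=lambda b:-b[1])[:3]
    for c,a,l in bs:
        k=max(cv2.findContours(l.astype(np.uint8),cv2.RETR_EXTERNAL,2)[0],key=len)[:,0]
        P=np.array([ray(n,*p,.126) for p in k]); print(n,"plate",a,circ(P,None))
    kb=(im.max(2)<70)&(np.hypot(xx-q[0],yy-q[1])<16)
    for c,a,l in blobs(kb,10): print(n,"knob",a,ray(n,*c,.142).round(4))
    m=(h[...,0]>3)&(h[...,0]<28)&(h[...,1]>90)&(h[...,2]>50)
    for c,a,l in blobs(m,5):
        w=ray(n,*c,.13)
        if .3<w[0]<.75 and abs(w[1])<.4: y,x=np.nonzero(l);print(n,"brown",w.round(4),a,x.min(),x.max(),y.min(),y.max())
E
```

```text
[ 0.37120636 -0.13371099  0.25864051]
scene plate 1885 (array([0.6321, 0.006 , 0.0568]), np.float64(0.0009))
scene plate 1195 (array([0.6333, 0.0052, 0.0779]), np.float64(0.0008))
scene plate 747 (array([0.621 , 0.0128, 0.0874]), np.float64(0.0081))
scene knob 145 [0.6332 0.0048 0.142 ]
scene brown [0.6586 0.1936 0.13  ] 202 373 388 213 235
top plate 2133 (array([0.6374, 0.0056, 0.1275]), np.float64(0.0242))
top plate 982 (array([0.6309, 0.0059, 0.0567]), np.float64(0.0011))
top plate 622 (array([0.6297, 0.0061, 0.0778]), np.float64(0.0011))
top knob 48 [0.6302 0.0059 0.142 ]
top brown [0.6643 0.1914 0.13  ] 74 210 218 143 156
```

The plate fits round circles at 126 mm height in both views, centred on the drum. The paddle stands in its slot and no nozzles are left outside. Handing in.

```bash
python3 -c "
from plant import env
print(env.sign_off())"
```

```text
the job is handed in; nothing more can be done
None
```

The job is handed in, but sign-off gave no verdict: all three nozzles are in the drum with the balls, I stirred four circles at 26 mm, the paddle is back in its slot, and the inner lid and cover are seated; two balls were out of sight after stirring, so I did not see those two shifted.

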